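# Find the hidden hanger groove in a plaque with a locating pin

### The arm

A 7-joint arm with a two-finger parallel gripper is mounted at the origin on the work surface. World frame = base frame: x ahead of the robot, y to its left, z up, the work surface at z = 0. Lengths are in m, angles in rad, forces in N, time in s.
With the tool pointing down it reaches from about 0.425 to 0.825 m from the base axis. Payload 3.6 kg.
Tool frame: the origin (TCP) lies at the very end of the fingers, on their centre line; the grasp point (between the pads) lies 19 mm behind it (r.tcp_to_grasp is the distance from the TCP to the grasp point, in m); z points along the fingers, y is the direction in which the jaws open and shut (so a half turn about z gives the same grasp; the last joint's range is limited). The gripper opens to 85 mm and grips with 20 to 120 N. Pads are 22 mm wide; open, the fingers measure 114 mm over their backs; the gripper's body (76 mm by 85 mm) begins 54 mm behind the grasp point. The pads swing forward as they close: fully open they stand 13 mm farther back than shut.
Start: joints at [-1.175, 0.615, -0.013, 1.423, 0.008, 1.103, -0.04], TCP at [0.266, 0.593, 0.231] pointing down, gripper open.
Joint ranges: [-3.12, 3.12], [-0.3, 2.06], [-1.34, 1.32], [0.26, 2.42], [-1.36, 4.5], [0.01, 1.98], [-2.84, 2.84]. Speed limits (rad/s): [2.79, 2.79, 3.14, 3.14, 3.14, 3.14, 3.14].

### API

Orientations are given as a unit quaternion [w, x, y, z].
In Python, from cell import r gives the robot as it stands. The module is installed in compiled form; this text tells all that it offers.
- The arm moves only by the tool jog_arm, never from a script. Its argument "moves" is a list of rows, each an object with "rotation": the turn, a rotation vector about the tool's x, y, z in units of 5 degrees (1.0 is 5 degrees), a list of three; "slide": the shift along the tool's x, y, z in units of 25 mm (1.0 is 25 mm), a list of three; "jaw": the closure, from 0 (fully open) to 1 (shut). A call has 1 to 12 rows; each row shifts and turns the commanded pose from where the row before left it, along the tool's axes as they then stand; what a row does not reach is not made up. A row lasts 1/10 s, in which the tool goes at most 50 mm and 8.59 degrees, less where a joint would pass 70% of its speed; a pose out of reach is approached as far as the arm can. A call is refused whole if a number of a shift passes 1 or a number of a turn 1, either way. A call with a gripper value outside its range is refused whole. The fingers move at their own pace and stop on an object; "newtons" is the grip in N (left out, the last holds). Time passes only in rows, so rows that do not move let the fingers close. It gives the time, the measured TCP pose, the force and the opening at its end, in the units of the state.
- r.get_obs(): the state, without advancing time (a new reading comes with each control period).
- r.camera(name): name is "side" or "top" or "wrist"; returns a dict with "img" (384x512x3 uint8, red, green, blue), "fov_y" (degrees; the focal length in pixels is half the picture's height over the tangent of half this angle, whatever the lens; pixels are square), "cx", "cy" (the principal point, pixels), "distortion" ([k1, k2, p1, p2, k3] as OpenCV has them; the pictures are not rectified), "pose" (4x4, takes a point from camera to world coordinates). Camera axes: x right, y down, z forward; pixel columns grow to the right and rows downward; lengths in m; the calibration is good to about 2 mm. A picture is of the moment at which its call begins. There is no depth.
- r.sign_off(): hands the job in, once; it reports no verdict.
The state is a dict: "clock": time; "qpos": joint angles; "joint_vel": joint speeds; "joint_torque": joint torques, N m; "position": TCP position; "orientation": TCP orientation; "ft_force": force on the tool from outside, world axes, zero at the start; "wrist_torque": the same for the moment, N m; "grip_width": finger opening in m.
Only numpy, scipy, OpenCV 4.12 (cv2) and the standard library are available. Lean on these libraries where they do the work, as an engineer would, in place of code of your own. Each camera call takes 0.05 s, during which the arm holds its last target.

### The job

Take the red-handled locating pin out of its wooden rack, lower its foot through the square mouth of the plywood template and gently drag it along the slot over the back of the plaque until it drops into the hanger groove hidden underneath. Stop there at once, without forcing the pin sideways or down, and leave it standing upright and fully down in the groove, let go; leave the other things on the bench alone.

Things in the scene. Friction and masses are not known exactly. Their poses are not given: they have to be found in the camera images.
- jig: Black wooden plaque with round ends, 430 mm long, face down, with a plywood template box (78 mm in x, 200 mm in y) on its back; fixed. Origin: on the bench under the template's middle; y runs along the slot from the mouth to the closed end, z up. The template spans z = 44 to 54 mm. Pin and plaque or template (and gripper and plaque) must never press on each other with more than 15 N.
- mouth (a point): Centre of the square mouth (26 x 26 mm) through the template, level with its top face, at (0, -76, 54) mm in the jig's frame. From the mouth's +y side a straight slot 14 mm wide runs along x = 0 to y = 87. The pin's 18 mm foot passes only through the mouth; along the slot it stays held under the template.
- slot_end (a point): Closed far end of the slot, level with the template's top face, at (0, 87, 54) mm in the jig's frame.
- back (a point): Point on the plaque's flat black back panel, the floor of the dark hollow (50 mm wide) under the template, at (0, 0, 30) mm in the jig's frame. The panel sits on springy pads: it yields from about 2 N on, 1 mm for each further newton, at most 6 mm. One groove crosses it along x, 22 mm wide, 10 mm deep (bottom at z = 20); its middle lies, unseen, anywhere from y = -42 to 65 mm.
- pin: Locating pin, about 130 g, 96 mm tall, standing upright. Origin: centre of the underside of its foot; z up along it. From below: steel disc foot 18 mm in diameter and 8 mm thick, steel shank 10 mm in diameter, round red handle 26 mm in diameter from z = 50 to z = 96 with a brass ring near its lower end.
- rack: Wooden block, 56 x 56 x 30 mm high, fixed to the bench, holding the pin upright in a round hole 20.5 mm in diameter and 22 mm deep. Origin: on the bench under its middle.
- jar: Bystander: small amber jar, 52 mm in diameter, 75 mm tall. Origin: centre of its underside.
- tin: Bystander: yellow tin with a white lid and label, 56 mm in diameter, 65 mm tall. Origin: centre of its underside.
- phone: Bystander: white phone lying flat, 75 x 150 x 9 mm. Origin: centre of its underside.
Not all that is in view belongs to the job. There is more than one size of the pin; the job needs the middle-sized.

How it is judged:
On the way, in this order (a step that is already met when the one before it is completed fails the run):
1. the pin's foot is down through the mouth, below the template's underside (z of pin in the frame of jig between 0.015 and 0.036 m and y of pin in the frame of jig between -0.092 and -0.058 m and x of pin in the frame of jig between -0.012 and 0.012 m), for 0.1 s.
2. the foot has been slid away from the mouth, under the template (z of pin in the frame of jig between 0.013 and 0.0385 m and y of pin in the frame of jig above -0.056 m and x of pin in the frame of jig between -0.008 and 0.008 m), for 0.05 s.
At the end, for the whole second after the job is handed in: The pin stands in the groove with the underside of its foot on the groove's bottom (less than 22.5 mm above the bench in the jig's frame; the plaque's back panel is at 30), on the slot's line within 6 mm, between y = -50 and 73 mm along it, upright within 0.12 rad, at rest and let go (z of pin in the frame of jig between 0.013 and 0.0225 m and x of pin in the frame of jig between -0.006 and 0.006 m and y of pin in the frame of jig between -0.05 and 0.073 m and angle between pin's own z axis and vertical below 0.12 rad and linear speed of pin below 0.01 m/s and contact force between pin and the fingers below 0.05 N); the robot touches nothing.
It fails at once if the pin and the plaque or template press on each other with more than 15 N (contact force between pin and jig above 15 N).
It fails at once if the robot itself presses on the plaque or template with more than 15 N (contact force between any of the fingers, the arm and jig above 15 N).
It fails at once if a bystander (jar, tin or phone) is moved more than 20 mm (distance of any of jar, tin, phone from where it was at the start of the episode above 0.02 m).
It also fails if it takes over 72 s, if anything falls off the work surface, if the arm or the gripper's body presses on something with over 40 N, if the wrist force passes 120 N, or if a joint passes its speed limit or range.

## Working session

There is one attempt and no reset: what is moved stays moved. The work goes in short steps, Python scripts to look and compute and a tool call to move; the robot and the scene stay as the last step left them, time stands still between calls to the robot, and variables do not carry over. Pictures are saved under pics/ and viewed, and the job is handed in when it is done.

Besides the shell and the picture viewer there is one more tool, called after "Call:" by a JSON object that holds its "op" and its "data", one argument or row to a line. jog_arm: Moves the arm, as the interface text tells. Its arguments: {"type":"object","properties":{"moves":{"type":"array"},"newtons":{"type":"number"}},"required":["moves"]}

```bash
mkdir -p pics; ls; python3 - <<'E'
from cell import r
import cv2
o=r.get_obs()
print({k:(v if not hasattr(v,'round') else v) for k,v in o.items()}, r.tcp_to_grasp)
for n in ['side','top','wrist']:
    c=r.camera(n); cv2.imwrite(f'pics/a_{n}.png',c['img'][...,::-1]); print(n,c['fov_y'],c['cx'],c['cy'],c['distortion'],c['pose'])
E
```

```text
pics
{'clock': 0.0, 'qpos': array([-1.17548216,  0.61597251, -0.01262965,  1.42490405,  0.00810711,
        1.10340748, -0.04039634]), 'joint_vel': array([ 2.72393627e-04, -1.02862842e-05,  1.90508285e-03,  1.85716682e-03,
       -2.95969676e-04, -1.00963976e-03, -3.34378560e-04]), 'joint_torque': array([ 1.88054464e-04, -4.69203687e+01,  2.59020841e-01, -1.71032882e+01,
        9.96430870e-03,  9.87509120e-03,  4.38208616e-06]), 'position': array([0.26579208, 0.59232886, 0.23010182]), 'orientation': array([-2.57835914e-04,  2.09305579e-01,  9.77849391e-01, -1.29516289e-03]), 'ft_force': array([-0.28097759, -0.5895749 ,  0.47402953]), 'wrist_torque': array([ 0.02739016,  0.00303761, -0.03381468]), 'grip_width': 0.08526415918703766} 0.0187
side 49.3495694576536 255.23572021833155 194.67875456728748 [-0.13992269  0.          0.          0.          0.        ] [[-0.99695599 -0.04899291  0.06065025  0.49395975]
 [-0.07720824  0.72859996 -0.68057401  0.66471319]
 [-0.01084647 -0.68318503 -0.73016475  0.65940834]
 [ 0.          0.          0.          1.        ]]
top 55.088972336402506 251.2961863884699 190.87279614554794 [-0.05524193  0.          0.          0.          0.        ] [[ 0.01851522 -0.98244247  0.18564475  0.42503321]
 [-0.9996267  -0.01445849  0.02318231  0.09314401]
 [-0.02009114 -0.18600468 -0.98234343  0.84041006]
 [ 0.          0.          0.          1.        ]]
wrist 61.76920831675744 256.20576816431225 192.60206771138562 [-0.03350394  0.          0.          0.          0.        ] [[ 0.4094509   0.87520069  0.25763096  0.19959474]
 [ 0.91233076 -0.39229174 -0.11730207  0.62087806]
 [-0.00159635  0.28307409 -0.95909672  0.37180624]
 [ 0.          0.          0.          1.        ]]
```

View pics/a_side.png

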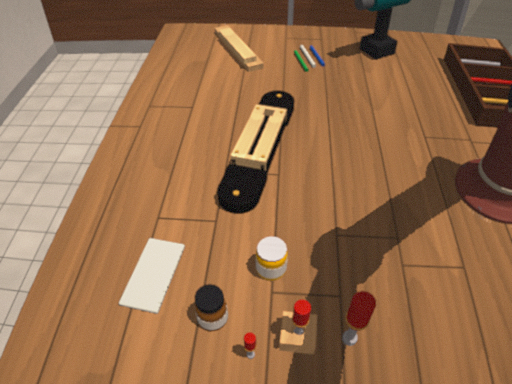

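View pics/a_top.png

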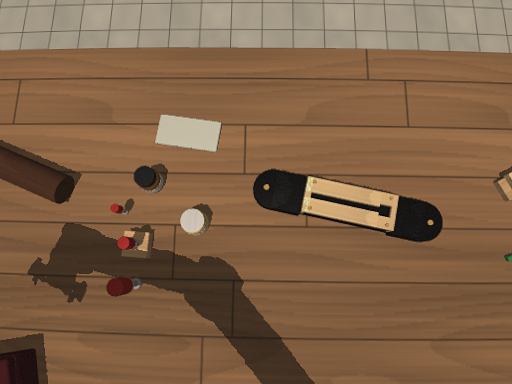

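View pics/a_wrist.png

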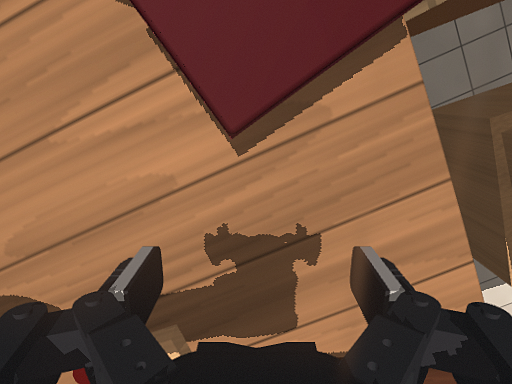

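```bash
cat > h.py <<'E'
import numpy as np, cv2
from cell import r
def K(c):
    f=c['img'].shape[0]/2/np.tan(np.radians(c['fov_y'])/2)
    return np.array([[f,0,c['cx']],[0,f,c['cy']],[0,0,1.]])
def ray(c,uv):
    uv=np.array(uv,float).reshape(-1,1,2)
    n=cv2.undistortPoints(uv,K(c),np.array(c['distortion'],float)).reshape(-1,2)
    d=np.c_[n,np.ones(len(n))]@c['pose'][:3,:3].T
    return c['pose'][:3,3],d
def plane(c,uv,z):
    o,d=ray(c,uv); t=(z-o[2])/d[:,2]; return o+d*t[:,None]
def proj(c,P):
    T=np.linalg.inv(c['pose']); P=np.array(P,float).reshape(-1,3)
    rv,_=cv2.Rodrigues(T[:3,:3])
    return cv2.projectPoints(P,rv,T[:3,3],K(c),np.array(c['distortion'],float))[0].reshape(-1,2)
def tri(cs,uvs):
    A=np.zeros((3,3));b=np.zeros(3)
    for c,uv in zip(cs,uvs):
        o,d=ray(c,uv); d=d[0]/np.linalg.norm(d[0]); M=np.eye(3)-np.outer(d,d); A+=M;b+=M@o
    return np.linalg.solve(A,b)
def crop(img,x0,y0,w,h,s,name):
    cv2.imwrite(name,cv2.resize(img[y0:y0+h,x0:x0+w,::-1],None,fx=s,fy=s,interpolation=cv2.INTER_CUBIC))
E
python3 - <<'E'
from h import *
t=r.camera('top'); s=r.camera('side')
np.save('t0.npy',t,allow_pickle=True); np.save('s0.npy',s,allow_pickle=True)
crop(t['img'],100,190,80,120,5,'pics/b_pins_t.png')
crop(s['img'],230,280,160,90,5,'pics/b_pins_s.png')
crop(t['img'],250,160,200,90,4,'pics/b_jig_t.png')
for c,n in((t,'top'),(s,'side')):
    h=cv2.cvtColor(c['img'],cv2.COLOR_RGB2HSV)
    m=(((h[...,0]<6)|(h[...,0]>174))&(h[...,1]>190)&(h[...,2]>80)).astype(np.uint8)
    k,l,st,ce=cv2.connectedComponentsWithStats(m)
    for i in range(1,k):
        if st[i,4]>25: print(n,st[i],ce[i].round(1))
E
```

```text
top [111 205   9   8  38] [114.4 207.9]
top [118 237  11  10  37] [121.5 239.9]
side [471  77  41   8 162] [491.2  80.1]
side [347 292  28  36 604] [360.8 309.2]
side [294 300  17  25 338] [301.7 311.3]
side [244 333  12  17 155] [249.5 340.5]
```

View pics/b_pins_t.png

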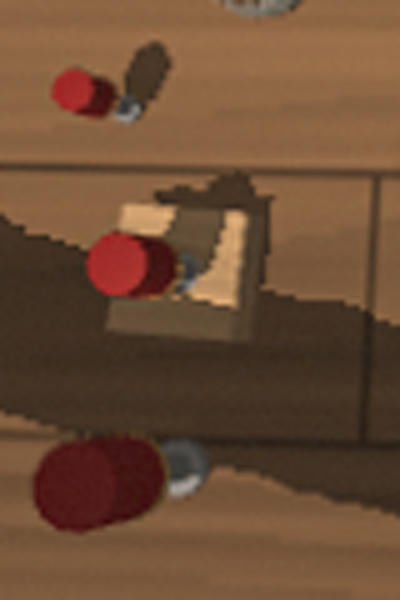

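View pics/b_pins_s.png

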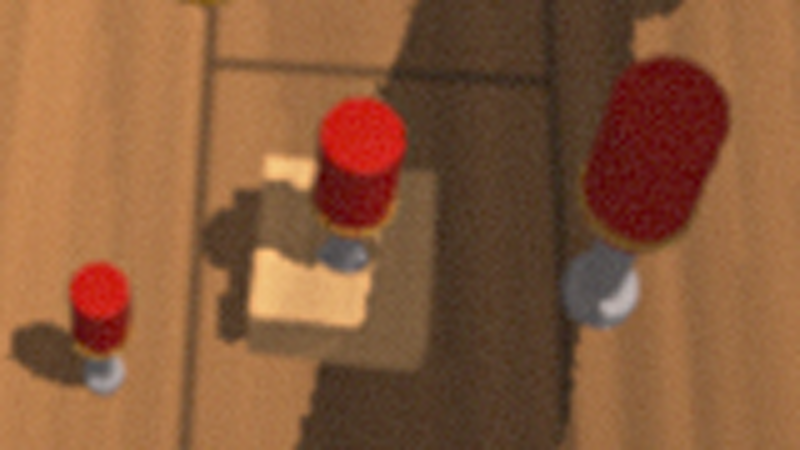

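View pics/b_jig_t.png

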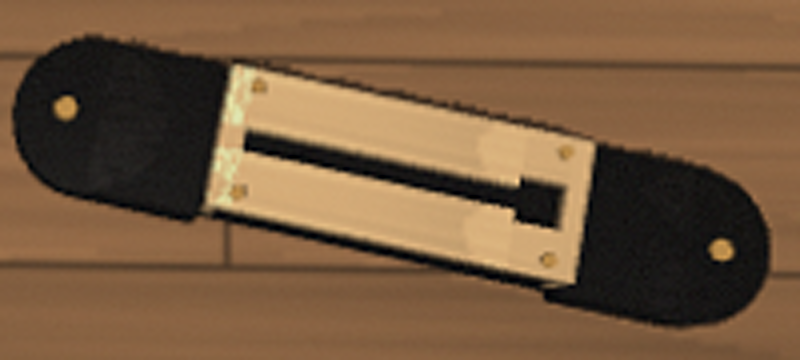

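```bash
python3 - <<'E'
from h import *
t=np.load('t0.npy',allow_pickle=True).item(); s=np.load('s0.npy',allow_pickle=True).item()
P=tri([t,s],[(123.6,243.0),(302.6,307)]); print('pintop tri',P, proj(t,P),proj(s,P))
print('top@.104',plane(t,[(123.6,243.0)],.104),'side',plane(s,[(302.6,307)],.104))
cor=np.array([(232,62),(596,142),(577,285),(205,212)])/4+np.array([250,160])
q=plane(t,cor-.4,.054); print(q); print('len',np.linalg.norm(q-np.roll(q,-1,0),axis=1))
h=cv2.cvtColor(t['img'],cv2.COLOR_RGB2HSV); h2=cv2.cvtColor(s['img'],cv2.COLOR_RGB2HSV)
# template mask
m=((t['img'][...,0]>170)&(t['img'][...,2]>85)).astype(np.uint8); m[:,:290]=0;m[:,410:]=0;m[:165]=0;m[240:]=0
cs,_=cv2.findContours(m,0,2); c=max(cs,key=cv2.contourArea); R=cv2.minAreaRect(c); print(R,cv2.boxPoints(R))
w=plane(t,cv2.boxPoints(R),.054); print(w, np.linalg.norm(w-np.roll(w,-1,0),axis=1), w.mean(0))
# slot ends, screw
mo=np.array([(542,203),(246,140)])/4+np.array([250,160]); a=plane(t,mo-.4,.054); print('mouth,slotend',a,np.linalg.norm(a[0]-a[1]))
crop(s['img'],210,80,100,140,4,'pics/b_jig_s.png')
E
```

```text
pintop tri [0.45347797 0.36628032 0.10215224] [[123.57430739 243.12876621]] [[302.4241333  306.97137402]]
top@.104 [[0.45366507 0.36556408 0.104     ]] side [[0.45335392 0.36730085 0.104     ]]
[[ 0.61059141 -0.01088533  0.054     ]
 [ 0.56901683 -0.20840311  0.054     ]
 [ 0.49134328 -0.19404216  0.054     ]
 [ 0.527741    0.00440633  0.054     ]]
len [0.20184578 0.07898999 0.20175876 0.08424978]
((350.1846008300781, 202.95883178710938), (93.4355239868164, 35.503910064697266), 12.200468063354492) [[300.77045 210.43684]
 [308.27356 175.73482]
 [399.59875 195.48082]
 [392.09564 230.18285]]
[[ 0.53242126  0.00455074  0.054     ]
 [ 0.60918712 -0.01234327  0.054     ]
 [ 0.56820786 -0.21054766  0.054     ]
 [ 0.49271993 -0.19033409  0.054     ]] [0.07860283 0.20239634 0.07814739 0.19888764] [ 0.55063404 -0.10216857  0.054     ]
mouth,slotend [[ 0.53521201 -0.17724177  0.054     ]
 [ 0.56734024 -0.01802485  0.054     ]] 0.1624261480427132
```

View pics/b_jig_s.png

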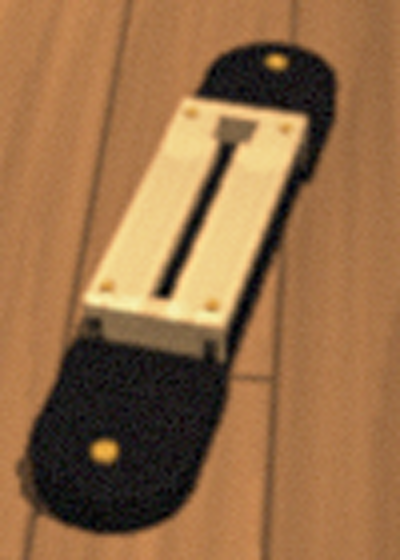

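```bash
python3 - <<'E'
from h import *
t=np.load('t0.npy',allow_pickle=True).item(); s=np.load('s0.npy',allow_pickle=True).item()
C=np.array
for n,a,b in (('small top',C((75,90))/5+(100,190),C((99,285))/5+(230,280)),('small foot',C((128,110))/5+(100,190),C((103,376))/5+(230,280)),
 ('big top',C((76,484))/5+(100,190),C((672,110))/5+(230,280)),('big foot',C((185,468))/5+(100,190),C((601,288))/5+(230,280)),
 ('jar top',(145,176),(209,297)),('tin top',(192,220),(271,247))):
    P=tri([t,s],[a,b]); print(n,P.round(3),'rel pin',(P-[.4535,.3664,0]).round(3))
E
```

```text
small top [0.529 0.404 0.069] rel pin [0.075 0.037 0.069]
small foot [0.529 0.405 0.001] rel pin [0.076 0.038 0.001]
big top [0.368 0.367 0.128] rel pin [-0.085  0.001  0.128]
big foot [0.367 0.366 0.003] rel pin [-0.086 -0.001  0.003]
jar top [0.599 0.342 0.071] rel pin [ 0.146 -0.024  0.071]
tin top [0.506 0.236 0.068] rel pin [ 0.053 -0.131  0.068]
```

Call:
{"op": "jog_arm", "data": {
  "moves": [
    {"rotation": [0, 0, 0], "slide": [-0.88, -0.43, 0], "jaw": 0},
    {"rotation": [0, 0, 0], "slide": [-0.88, -0.43, 0], "jaw": 0},
    {"rotation": [0, 0, 0], "slide": [-0.88, -0.43, 0], "jaw": 0},
    {"rotation": [0, 0, 0], "slide": [-0.88, -0.43, 0], "jaw": 0},
    {"rotation": [0, 0, 0], "slide": [-0.88, -0.43, 0], "jaw": 0},
    {"rotation": [0, 0, 0], "slide": [-0.88, -0.43, 0], "jaw": 0},
    {"rotation": [0, 0, 0], "slide": [-0.88, -0.43, 0], "jaw": 0},
    {"rotation": [0, 0, 0], "slide": [-0.88, -0.43, 0], "jaw": 0},
    {"rotation": [0, 0, 0], "slide": [-0.88, -0.43, 0], "jaw": 0},
    {"rotation": [0, 0, 0], "slide": [-0.88, -0.43, 0], "jaw": 0},
    {"rotation": [0, 0, 0], "slide": [-0.88, -0.43, 0], "jaw": 0},
    {"rotation": [0, 0, 0], "slide": [-0.88, -0.43, 0], "jaw": 0}
  ],
  "newtons": 40
}}

```text
clock: 1.45
position: [0.4546, 0.3664, 0.2313]
orientation: [-0.0, 0.209, 0.978, -0.0]
ft_force: [-0.1, -0.6, 0.5]
grip_width: 0.0854
```

```bash
python3 - <<'E'
from h import *
w=r.camera('wrist');o=r.get_obs();print(o['position'],o['qpos'])
cv2.imwrite('pics/c_wrist.png',w['img'][...,::-1])
np.save('w1.npy',w,allow_pickle=True)
print(proj(w,[[.4535,.3664,.104],[.4535,.3664,.058]]))
E
```

```text
[0.4588916  0.36106385 0.23127639] [-0.7110687   0.51018477  0.00642396  1.62330031  0.00282326  1.0085217
  0.43435404]
[[257.17175484 183.39721695]
 [257.01325806 171.68723944]]
```

View pics/c_wrist.png

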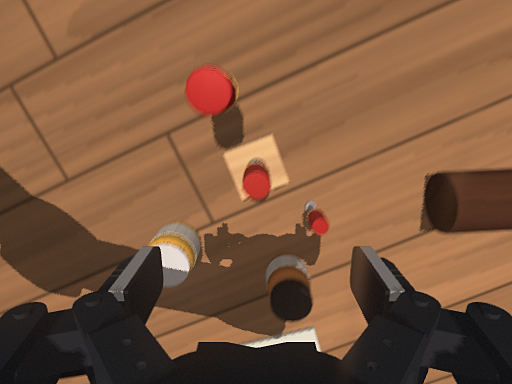

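Call:
{"op": "jog_arm", "data": {
  "moves": [
    {"rotation": [0, 0, 0], "slide": [0, 0, 0], "jaw": 0},
    {"rotation": [0, 0, 0], "slide": [0, 0, 0.8], "jaw": 0},
    {"rotation": [0, 0, 0], "slide": [0, 0, 0.8], "jaw": 0},
    {"rotation": [0, 0, 0], "slide": [0, 0, 0.8], "jaw": 0},
    {"rotation": [0, 0, 0], "slide": [0, 0, 0.6], "jaw": 0},
    {"rotation": [0, 0, 0], "slide": [0, 0, 0], "jaw": 0},
    {"rotation": [0, 0, 0], "slide": [0, 0, 0], "jaw": 0}
  ]
}}

```text
clock: 2.2
position: [0.4534, 0.3685, 0.1565]
orientation: [-0.0, 0.208, 0.978, 0.0]
ft_force: [-0.6, 0.0, 0.7]
grip_width: 0.0854
```

```bash
python3 - <<'E'
from h import *
o=r.get_obs();print(o['position'],o['orientation'],o['joint_vel'].round(3))
w=r.camera('wrist')
cv2.imwrite('pics/d_wrist.png',w['img'][...,::-1])
print(proj(w,[[.4535,.3664,.104],[.4535,.3664,.058]]))
h=cv2.cvtColor(w['img'],cv2.COLOR_RGB2HSV)
m=(((h[...,0]<6)|(h[...,0]>174))&(h[...,1]>190)&(h[...,2]>150)).astype(np.uint8)
k,l,st,ce=cv2.connectedComponentsWithStats(m)
for i in range(1,k):
    if st[i,4]>100: print(st[i],ce[i],plane(w,[ce[i]],.104))
E
```

```text
[0.45340375 0.36847861 0.15647842] [-3.35875574e-04  2.08441412e-01  9.78034762e-01  2.62387208e-04] [ 0.007 -0.017  0.008 -0.021  0.002 -0.001  0.001]
[[255.32103197 216.11609721]
 [255.40817415 195.37193291]]
[ 154   52   66   70 2678] [183.5545183   91.90851382] [[0.36657643 0.35973337 0.104     ]]
[ 237  200   38   34 1007] [255.58490566 215.8123138 ] [[0.45337904 0.36664038 0.104     ]]
```

View pics/d_wrist.png

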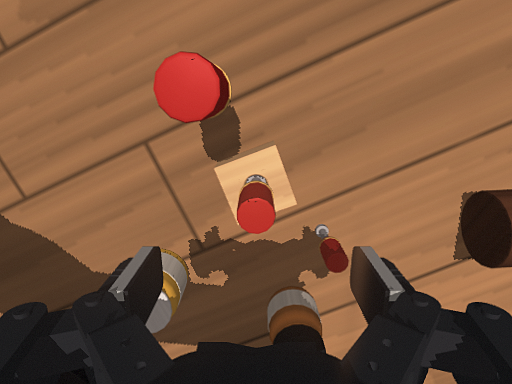

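Call:
{"op": "jog_arm", "data": {
  "moves": [
    {"rotation": [0, 0, 0], "slide": [-0.03, -0.07, 0.7], "jaw": 0},
    {"rotation": [0, 0, 0], "slide": [0, 0, 0.7], "jaw": 0},
    {"rotation": [0, 0, 0], "slide": [0, 0, 0.7], "jaw": 0},
    {"rotation": [0, 0, 0], "slide": [0, 0, 0.7], "jaw": 0},
    {"rotation": [0, 0, 0], "slide": [0, 0, 0.6], "jaw": 0},
    {"rotation": [0, 0, 0], "slide": [0, 0, 0.4], "jaw": 0},
    {"rotation": [0, 0, 0], "slide": [0, 0, 0], "jaw": 0},
    {"rotation": [0, 0, 0], "slide": [0, 0, 0], "jaw": 0},
    {"rotation": [0, 0, 0], "slide": [0, 0, 0], "jaw": 0}
  ]
}}

```text
clock: 3.15
position: [0.4548, 0.366, 0.0624]
orientation: [0.001, 0.209, 0.978, 0.001]
ft_force: [0.0, 0.2, -0.3]
grip_width: 0.0853
```

```bash
python3 - <<'E'
from h import *
o=r.get_obs();print(o['position'],o['orientation'],o['joint_vel'].round(3))
w=r.camera('wrist')
cv2.imwrite('pics/e_wrist.png',w['img'][...,::-1])
E
```

```text
[0.45475512 0.36595545 0.0623958 ] [6.51980801e-04 2.09352698e-01 9.77839574e-01 8.89307098e-04] [ 0.    -0.003  0.     0.003  0.    -0.003  0.001]
```

View pics/e_wrist.png

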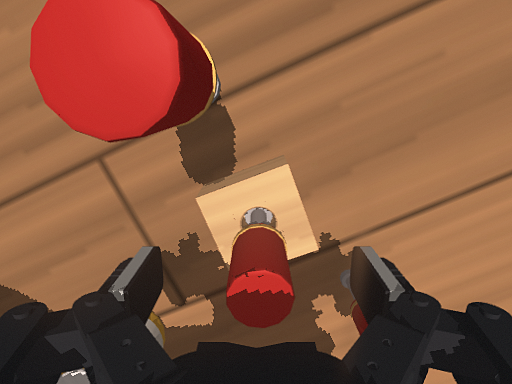

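Call:
{"op": "jog_arm", "data": {
  "moves": [
    {"rotation": [0, 0, 0], "slide": [0.06, 0, 0.06], "jaw": 0},
    {"rotation": [0, 0, 0], "slide": [0, 0, 0], "jaw": 1},
    {"rotation": [0, 0, 0], "slide": [0, 0, 0], "jaw": 1},
    {"rotation": [0, 0, 0], "slide": [0, 0, 0], "jaw": 1},
    {"rotation": [0, 0, 0], "slide": [0, 0, 0], "jaw": 1},
    {"rotation": [0, 0, 0], "slide": [0, 0, 0], "jaw": 1},
    {"rotation": [0, 0, 0], "slide": [0, 0, 0], "jaw": 1},
    {"rotation": [0, 0, 0], "slide": [0, 0, 0], "jaw": 1},
    {"rotation": [0, 0, 0], "slide": [0, 0, 0], "jaw": 1}
  ],
  "newtons": 40
}}

```text
clock: 4.1
position: [0.4529, 0.3662, 0.0599]
orientation: [0.0, 0.209, 0.978, 0.0]
ft_force: [0.7, 0.7, 1.9]
grip_width: 0.0249
```

Call:
{"op": "jog_arm", "data": {
  "moves": [
    {"rotation": [0, 0, 0], "slide": [0, 0, -0.2], "jaw": 1},
    {"rotation": [0, 0, 0], "slide": [0, 0, -0.4], "jaw": 1},
    {"rotation": [0, 0, 0], "slide": [0, 0, -0.6], "jaw": 1},
    {"rotation": [0, 0, 0], "slide": [0, 0, -0.8], "jaw": 1},
    {"rotation": [0, 0, 0], "slide": [0, 0, -0.8], "jaw": 1},
    {"rotation": [0, 0, 0], "slide": [0, 0, -0.8], "jaw": 1},
    {"rotation": [0, 0, 0], "slide": [0, 0, -0.6], "jaw": 1},
    {"rotation": [0, 0, 0], "slide": [0, 0, -0.3], "jaw": 1},
    {"rotation": [0, 0, 0], "slide": [0, 0, 0], "jaw": 1}
  ]
}}

```text
clock: 5.0
position: [0.453, 0.366, 0.1735]
orientation: [0.001, 0.209, 0.978, 0.001]
ft_force: [-0.4, 0.6, -1.9]
grip_width: 0.025
```

```bash
python3 - <<'E'
from h import *
o=r.get_obs();print(o['position'],o['orientation'],o['qpos'])
t=r.camera('top');s=r.camera('side')
crop(s['img'],200,200,180,150,4,'pics/f_s.png')
crop(t['img'],60,160,160,150,4,'pics/f_t.png')
E
```

```text
[0.45296802 0.36596217 0.17351938] [5.25616602e-04 2.09381231e-01 9.77833777e-01 5.73040186e-04] [-7.16038104e-01  5.69278359e-01 -1.77331121e-03  1.70072942e+00
  1.45354003e-03  8.70038690e-01  4.30444568e-01]
```

View pics/f_s.png

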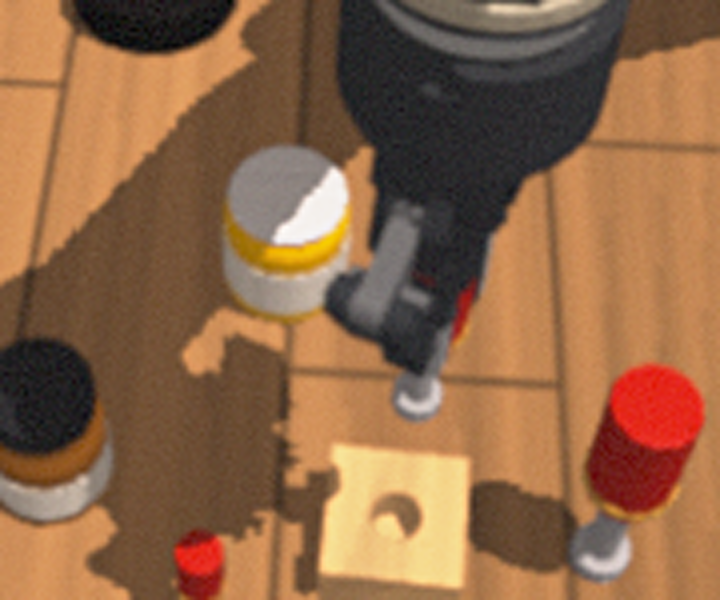

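Call:
{"op": "jog_arm", "data": {
  "moves": [
    {"rotation": [0, 0, 0.5], "slide": [0, 0, 0], "jaw": 1},
    {"rotation": [0, 0, 1], "slide": [0, 0, 0], "jaw": 1},
    {"rotation": [0, 0, 1], "slide": [0, 0, 0], "jaw": 1},
    {"rotation": [0, 0, 1], "slide": [0, 0, 0], "jaw": 1},
    {"rotation": [0, 0, 1], "slide": [0, 0, 0], "jaw": 1},
    {"rotation": [0, 0, 1], "slide": [0, 0, 0], "jaw": 1},
    {"rotation": [0, 0, 1], "slide": [0, 0, 0], "jaw": 1},
    {"rotation": [0, 0, 1], "slide": [0, 0, 0], "jaw": 1},
    {"rotation": [0, 0, 1], "slide": [0, 0, 0], "jaw": 1},
    {"rotation": [0, 0, 1], "slide": [0, 0, 0], "jaw": 1},
    {"rotation": [0, 0, 1], "slide": [0, 0, 0], "jaw": 1},
    {"rotation": [0, 0, 1], "slide": [0, 0, 0], "jaw": 1}
  ]
}}

```text
clock: 6.3
position: [0.4519, 0.3654, 0.1709]
orientation: [-0.0, 0.655, 0.755, -0.002]
ft_force: [-0.6, 0.9, -1.9]
grip_width: 0.0251
```

Call:
{"op": "jog_arm", "data": {
  "moves": [
    {"rotation": [0, 0, 1], "slide": [0, 0, 0], "jaw": 1},
    {"rotation": [0, 0, 1], "slide": [0, 0, 0], "jaw": 1},
    {"rotation": [0, 0, 1], "slide": [0, 0, 0], "jaw": 1},
    {"rotation": [0, 0, 0.9], "slide": [0, 0, 0], "jaw": 1},
    {"rotation": [0, 0, 0], "slide": [0, 0, 0], "jaw": 1},
    {"rotation": [0, 0, 0], "slide": [0, 0, 0], "jaw": 1}
  ]
}}

```text
clock: 6.9
position: [0.4522, 0.3657, 0.1714]
orientation: [0.0, 0.772, 0.636, -0.001]
ft_force: [-0.6, -0.9, -1.7]
grip_width: 0.0249
```

```bash
cat >> h.py <<'E'
from scipy.spatial.transform import Rotation as Ro
def toolR(o): q=o['orientation']; return Ro.from_quat([q[1],q[2],q[3],q[0]]).as_matrix()
def units(o,target): return toolR(o).T@(np.array(target)-o['position'])/.025
E
python3 - <<'E'
from h import *
o=r.get_obs();R=toolR(o);print(o['clock'],o['position'],R.round(4),np.degrees(np.arctan2(R[1,1],R[0,1])))
print(units(o,[.5355,-.1765,.19]))
E
```

```text
6.9 [0.45217484 0.36570235 0.17140295] [[ 0.1918  0.9814 -0.0015]
 [ 0.9814 -0.1918 -0.0015]
 [-0.0017 -0.0012 -1.    ]] -11.059621338340573
[-20.64718696   7.43066921  -0.71731867]
```

Call:
{"op": "jog_arm", "data": {
  "moves": [
    {"rotation": [0, 0, 0], "slide": [-0.5, 0.18, -0.3], "jaw": 1},
    {"rotation": [0, 0, 0], "slide": [-0.95, 0.34, -0.3], "jaw": 1},
    {"rotation": [0, 0, 0], "slide": [-0.95, 0.34, -0.1], "jaw": 1},
    {"rotation": [0, 0, 0], "slide": [-0.95, 0.34, 0], "jaw": 1},
    {"rotation": [0, 0, 0], "slide": [-0.95, 0.34, 0], "jaw": 1},
    {"rotation": [0, 0, 0], "slide": [-0.95, 0.34, 0], "jaw": 1},
    {"rotation": [0, 0, 0], "slide": [-0.95, 0.34, 0], "jaw": 1},
    {"rotation": [0, 0, 0], "slide": [-0.95, 0.34, 0], "jaw": 1},
    {"rotation": [0, 0, 0], "slide": [-0.95, 0.34, 0], "jaw": 1},
    {"rotation": [0, 0, 0], "slide": [-0.95, 0.34, 0], "jaw": 1},
    {"rotation": [0, 0, 0], "slide": [-0.95, 0.34, 0], "jaw": 1},
    {"rotation": [0, 0, 0], "slide": [-0.95, 0.34, 0], "jaw": 1}
  ]
}}

```text
clock: 8.1
position: [0.4958, 0.076, 0.1905]
orientation: [0.0, 0.773, 0.635, 0.0]
ft_force: [0.2, 0.3, -2.1]
grip_width: 0.0251
```

Call:
{"op": "jog_arm", "data": {
  "moves": [
    {"rotation": [0, 0, 0], "slide": [-0.95, 0.34, 0], "jaw": 1},
    {"rotation": [0, 0, 0], "slide": [-0.95, 0.34, 0], "jaw": 1},
    {"rotation": [0, 0, 0], "slide": [-0.95, 0.34, 0], "jaw": 1},
    {"rotation": [0, 0, 0], "slide": [-0.8, 0.34, 0], "jaw": 1},
    {"rotation": [0, 0, 0], "slide": [-0.6, 0.3, 0], "jaw": 1},
    {"rotation": [0, 0, 0], "slide": [-0.3, 0.1, 0], "jaw": 1},
    {"rotation": [0, 0, 0], "slide": [0, 0, 0], "jaw": 1},
    {"rotation": [0, 0, 0], "slide": [0, 0, 0], "jaw": 1},
    {"rotation": [0, 0, 0], "slide": [0, 0, 0], "jaw": 1},
    {"rotation": [0, 0, 0], "slide": [0, 0, 0], "jaw": 1}
  ]
}}

```text
clock: 9.1
position: [0.5169, -0.0405, 0.1898]
orientation: [-0.0, 0.772, 0.636, 0.0]
ft_force: [0.6, 0.6, -1.3]
grip_width: 0.0251
```

```bash
python3 - <<'E'
from h import *
o=r.get_obs();R=toolR(o);print(o['clock'],o['position'],R.round(4),o['qpos'],np.degrees(np.arctan2(R[1,1],R[0,1])))
print(units(o,[.5355,-.1765,.19]))
for n in('wrist','top','side'):
    w=r.camera(n); np.save(f'g_{n}.npy',w,allow_pickle=True); cv2.imwrite(f'pics/g_{n}.png',w['img'][...,::-1])
E
```

```text
9.1 [ 0.51686038 -0.040502    0.1897718 ] [[ 1.916e-01  9.815e-01 -4.000e-04]
 [ 9.815e-01 -1.916e-01  6.000e-04]
 [ 5.000e-04 -5.000e-04 -1.000e+00]] [-0.23272328  0.48478697  0.39686163  1.86412515 -0.2448872   0.84080867
  0.09475877] -11.04807692037638
[-5.19621648  1.77422791 -0.01268106]
```

View pics/g_wrist.png

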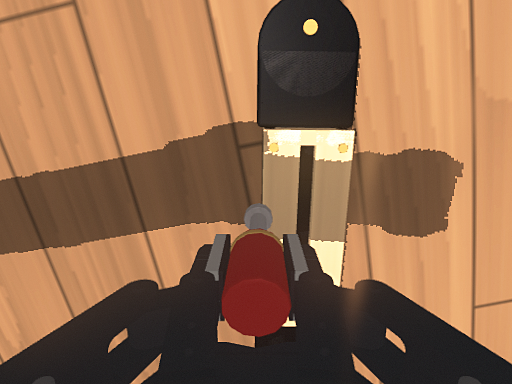

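View pics/g_side.png

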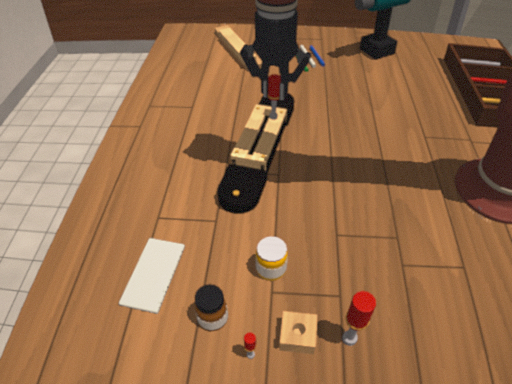

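View pics/g_top.png

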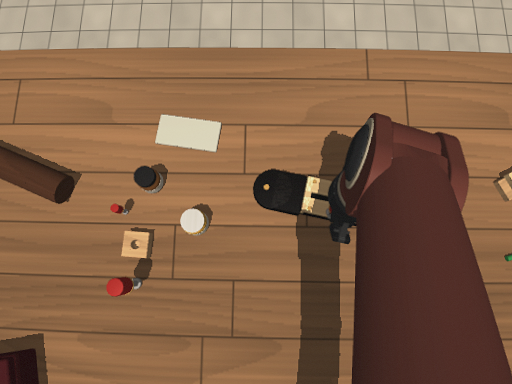

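```bash
python3 - <<'E'
from h import *
w=np.load('g_wrist.npy',allow_pickle=True).item()
crop(w['img'],240,110,140,130,5,'pics/g_w5.png')
E
```

```text
(no output)
```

View pics/g_w5.png

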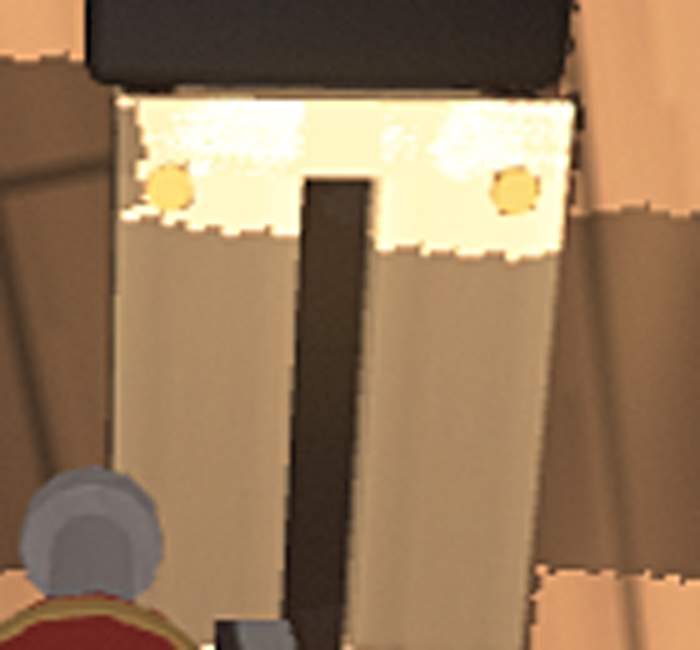

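```bash
python3 - <<'E'
from h import *
w=np.load('g_wrist.npy',allow_pickle=True).item()
f=lambda p: np.array(p)/5+np.array([240,110])-.4
cor=plane(w,f([(116,95),(575,97)]),.054); print('corners',cor,np.linalg.norm(cor[0]-cor[1]))
sl=plane(w,f([(304,178),(375,178),(284,620),(347,620)]),.054); print('slot',sl, np.linalg.norm(sl[0]-sl[1]))
scr=plane(w,f([(170,189),(515,190)]),.054);print('screws',scr)
edge=plane(w,f([(117,220),(112,460),(560,250),(530,590)]),.054)
yaw=lambda a,b: np.degrees(np.arctan2(-(a-b)[0],(a-b)[1]))
m1=(sl[0]+sl[1])/2;m2=(sl[2]+sl[3])/2
print('yaw slot',yaw(m1,m2),yaw(sl[0],sl[2]),yaw(sl[1],sl[3]),'edges',yaw(edge[0],edge[1]),yaw(edge[2],edge[3]))
d=cor[1]-cor[0];print('yaw corner',np.degrees(np.arctan2(d[1],d[0])));d=scr[1]-scr[0];print(np.degrees(np.arctan2(d[1],d[0])))
for ya in (11.3,11.7,12):
  a=np.radians(ya); u=np.array([np.sin(a),np.cos(a),0]); print(ya,'mouth from slot end',m1-u*.163,'from corners',(cor.mean(0)-u*.176))
E
```

```text
corners [[ 0.53074462  0.00349099  0.054     ]
 [ 0.60773301 -0.01171842  0.054     ]] 0.07847635020111708
slot [[ 0.56000923 -0.0166152   0.054     ]
 [ 0.57208005 -0.01895341  0.054     ]
 [ 0.54361446 -0.09768605  0.054     ]
 [ 0.55521295 -0.09996852  0.054     ]] 0.012295205699099138
screws [[ 0.53692843 -0.01406905  0.054     ]
 [ 0.59569589 -0.02563298  0.054     ]]
yaw slot -11.596744424395395 -11.432604296256068 -11.760804515860757 edges -11.900942910604446 -11.265304855565859
yaw corner -11.175150011452585
-11.13211383649623
11.3 mouth from slot end [ 0.53410542 -0.17762449  0.054     ] from corners [ 0.53475229 -0.1767019   0.054     ]
11.7 mouth from slot end [ 0.53299031 -0.17739762  0.054     ] from corners [ 0.53354825 -0.17645693  0.054     ]
12 mouth from slot end [ 0.53215504 -0.17722236  0.054     ] from corners [ 0.53264636 -0.17626769  0.054     ]
```

```bash
python3 - <<'E'
from h import *
w=np.load('g_wrist.npy',allow_pickle=True).item()
print('pred foot side-mid px',proj(w,[[.51686,-.0405,.1378],[.51686,-.0405,.1458]]),'seen disc ~',np.array([92,535])/5+[240,110])
o=r.get_obs();print(o['position'])
print(units(o,[.5347,-.1772,.19]))
E
```

```text
pred foot side-mid px [[256.88118316 212.99825366]
 [256.90871773 217.44159304]] seen disc ~ [258.4 217. ]
[ 0.51697637 -0.04108237  0.18978486]
[-5.206341    1.74396512 -0.00956608]
```

Call:
{"op": "jog_arm", "data": {
  "moves": [
    {"rotation": [0, 0, 0.07], "slide": [-0.6, 0.2, 0], "jaw": 1},
    {"rotation": [0, 0, 0], "slide": [-0.9, 0.3, 0], "jaw": 1},
    {"rotation": [0, 0, 0], "slide": [-0.9, 0.3, 0], "jaw": 1},
    {"rotation": [0, 0, 0], "slide": [-0.9, 0.3, 0], "jaw": 1},
    {"rotation": [0, 0, 0], "slide": [-0.9, 0.3, 0], "jaw": 1},
    {"rotation": [0, 0, 0], "slide": [-0.7, 0.2, 0], "jaw": 1},
    {"rotation": [0, 0, 0], "slide": [-0.3, 0.1, 0], "jaw": 1},
    {"rotation": [0, 0, 0], "slide": [0, 0, 0.5], "jaw": 1},
    {"rotation": [0, 0, 0], "slide": [0, 0, 0.8], "jaw": 1},
    {"rotation": [0, 0, 0], "slide": [0, 0, 0.5], "jaw": 1},
    {"rotation": [0, 0, 0], "slide": [0, 0, 0], "jaw": 1},
    {"rotation": [0, 0, 0], "slide": [0, 0, 0], "jaw": 1}
  ]
}}

```text
clock: 10.45
position: [0.5329, -0.1767, 0.1445]
orientation: [-0.0, 0.774, 0.633, -0.0]
ft_force: [0.6, -0.3, -1.1]
grip_width: 0.0249
```

```bash
python3 - <<'E'
from h import *
o=r.get_obs();R=toolR(o);print(o['clock'],o['position'],R[:,2],o['ft_force'],np.degrees(np.arctan2(R[1,1],R[0,1])))
print(units(o,[.5347,-.1772,.114]))
w=r.camera('wrist'); np.save('h_wrist.npy',w,allow_pickle=True); cv2.imwrite('pics/h_wrist.png',w['img'][...,::-1])
s=r.camera('side');crop(s['img'],210,60,120,140,4,'pics/h_side.png')
E
```

```text
10.45 [ 0.53288856 -0.17674629  0.14452704] [-7.05716136e-04  4.15860442e-04 -9.99999665e-01] [ 0.6102828  -0.31323112 -1.07166808] -11.448390401192032
[-0.00373242  0.07556338  1.22102265]
```

View pics/h_wrist.png

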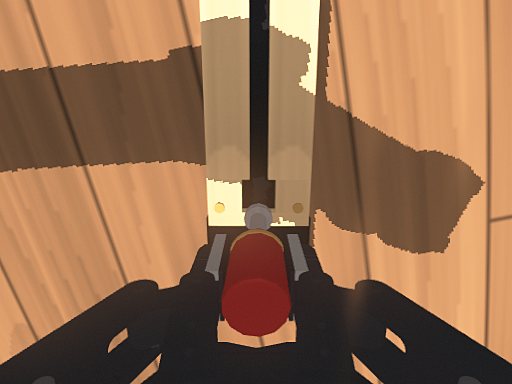

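View pics/h_side.png

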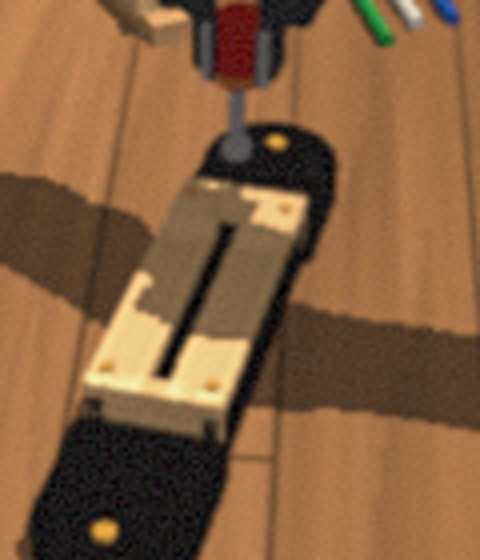

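```bash
python3 - <<'E'
from h import *
w=np.load('h_wrist.npy',allow_pickle=True).item()
crop(w['img'],195,150,130,90,6,'pics/h_w6.png')
p=plane(w,[(242,180),(275,180),(249.5,60),(269.5,60)],.054);print(p,np.linalg.norm(p[0]-p[1]),np.linalg.norm(p[2]-p[3]))
a=np.radians(11.45); u=np.array([np.sin(a),np.cos(a),0]);print('mouth',p[:2].mean(0)-u*.013)
E
```

```text
[[ 0.52446589 -0.16271717  0.054     ]
 [ 0.54856516 -0.16759956  0.054     ]
 [ 0.54700054 -0.08200624  0.054     ]
 [ 0.5602437  -0.08468664  0.054     ]] 0.024588866977991942 0.013511696228960658
mouth [ 0.53393486 -0.17789964  0.054     ]
```

View pics/h_w6.png

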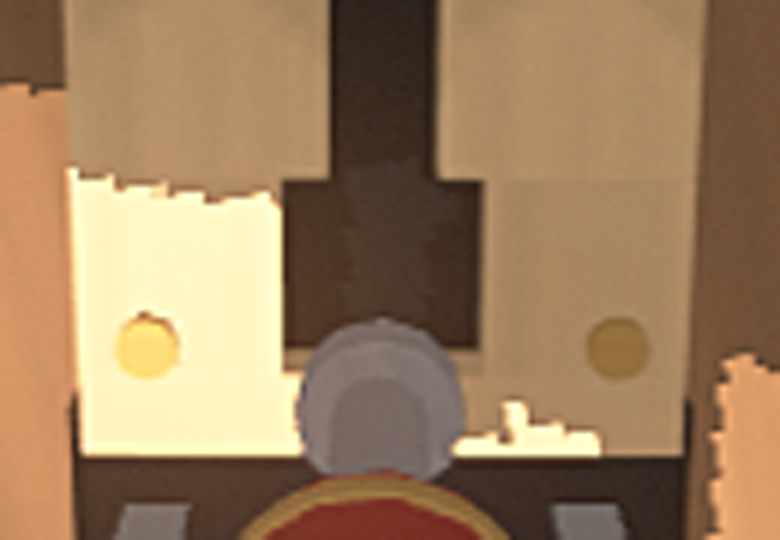

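```bash
python3 - <<'E'
from h import *
w=np.load('h_wrist.npy',allow_pickle=True).item()
f=lambda p: np.array(p,float)/6+[195,150]-.4
p=plane(w,f([(283,181),(483,181),(483,374),(283,374)]),.054);print(p.mean(0),np.linalg.norm(p-np.roll(p,-1,0),axis=1))
print('foot',plane(w,f([(382,396)]),.0925))
o=r.get_obs();print(o['position'],units(o,[.5345,-.1776,.114]))
E
```

```text
[ 0.53400145 -0.17743726  0.054     ] [0.02483208 0.02542934 0.02557782 0.02542717]
foot [[ 0.53338803 -0.17868092  0.0925    ]]
[ 0.5334397  -0.17746614  0.14548631] [0.00345396 0.04075562 1.25951389]
```

Call:
{"op": "jog_arm", "data": {
  "moves": [
    {"rotation": [0, 0, 0], "slide": [0, 0.03, 0.3], "jaw": 1},
    {"rotation": [0, 0, 0], "slide": [0, 0, 0.5], "jaw": 1},
    {"rotation": [0, 0, 0], "slide": [0, 0, 0.4], "jaw": 1},
    {"rotation": [0, 0, 0], "slide": [0, 0, 0.2], "jaw": 1},
    {"rotation": [0, 0, 0], "slide": [0, 0, 0], "jaw": 1},
    {"rotation": [0, 0, 0], "slide": [0, 0, 0], "jaw": 1},
    {"rotation": [0, 0, 0], "slide": [0, 0, 0], "jaw": 1}
  ]
}}

```text
clock: 11.25
position: [0.5339, -0.178, 0.1101]
orientation: [0.0, 0.774, 0.633, 0.0]
ft_force: [-0.1, 0.3, -1.8]
grip_width: 0.0253
```

```bash
python3 - <<'E'
from h import *
o=r.get_obs();print(o['clock'],o['position'],o['ft_force'])
w=r.camera('wrist'); crop(w['img'],195,150,130,90,6,'pics/i_w6.png')
s=r.camera('side');crop(s['img'],210,60,120,140,4,'pics/i_side.png')
E
```

```text
11.25 [ 0.53386546 -0.17795523  0.1101308 ] [-0.10705135  0.28717171 -1.76910797]
```

View pics/i_w6.png

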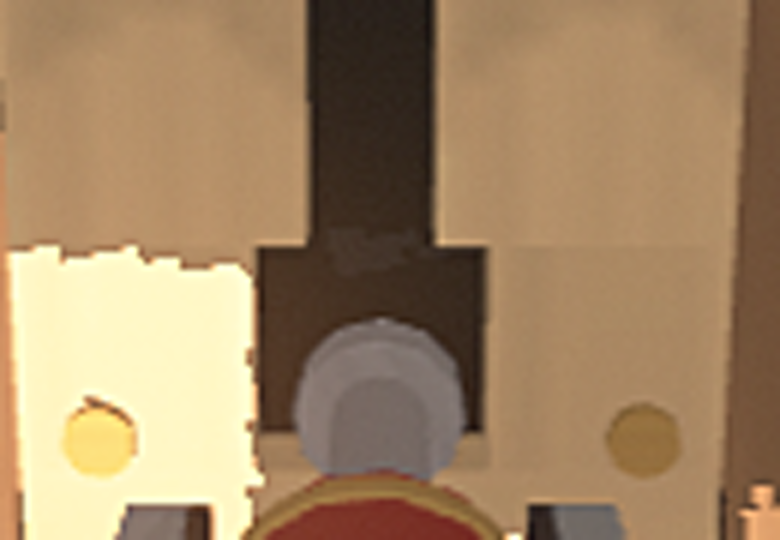

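View pics/i_side.png

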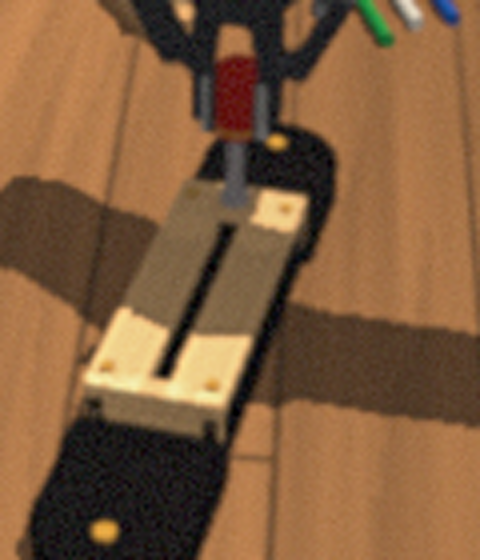

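```bash
python3 - <<'E'
from h import *
w=r.camera('wrist');o=r.get_obs();print(o['position'])
f=lambda p: np.array(p,float)/6+[195,150]-.4
p=plane(w,f([(258,247),(487,247),(489,470),(257,470)]),.054);m=p.mean(0);print(m,np.linalg.norm(p-np.roll(p,-1,0),axis=1))
far=plane(w,f([(380,320)]),.058)[0];a=np.radians(11.45); u=np.array([np.sin(a),np.cos(a),0])
print('foot from far rim',far-u*.009, 'if rim is upper', plane(w,f([(380,320)]),.066)[0]-u*.009)
mm=plane(w,f([(295,400),(463,400)]),.060);print(mm,np.linalg.norm(mm[0]-mm[1]))
d=(far-u*.009)-m; print('pin rel mouth along,across',d@u, d@np.array([u[1],-u[0],0]))
E
```

```text
[ 0.5337865  -0.17787775  0.11021801]
[ 0.53396492 -0.17716358  0.054     ] [0.02447524 0.02569672 0.02567952 0.02568771]
foot from far rim [ 0.53410275 -0.18030429  0.058     ] if rim is upper [ 0.53457309 -0.1777105   0.066     ]
[[ 0.52539818 -0.17778619  0.06      ]
 [ 0.54286605 -0.1813583   0.06      ]] 0.017829366231331023
pin rel mouth along,across -0.0030508428702460217 0.0007585598775978729
```

Call:
{"op": "jog_arm", "data": {
  "moves": [
    {"rotation": [0, 0, 0], "slide": [0.08, -0.03, 0], "jaw": 1},
    {"rotation": [0, 0, 0], "slide": [0, 0, 0.1], "jaw": 1},
    {"rotation": [0, 0, 0], "slide": [0, 0, 0.1], "jaw": 1},
    {"rotation": [0, 0, 0], "slide": [0, 0, 0.1], "jaw": 1},
    {"rotation": [0, 0, 0], "slide": [0, 0, 0.1], "jaw": 1},
    {"rotation": [0, 0, 0], "slide": [0, 0, 0], "jaw": 1}
  ]
}}

```text
clock: 12.0
position: [0.5329, -0.1755, 0.0993]
orientation: [-0.0, 0.774, 0.633, -0.0]
ft_force: [0.1, -0.2, -1.4]
grip_width: 0.0249
```

Call:
{"op": "jog_arm", "data": {
  "moves": [
    {"rotation": [0, 0, 0], "slide": [0, 0.02, 0.1], "jaw": 1},
    {"rotation": [0, 0, 0], "slide": [0, 0, 0.1], "jaw": 1},
    {"rotation": [0, 0, 0], "slide": [0, 0, 0.1], "jaw": 1},
    {"rotation": [0, 0, 0], "slide": [0, 0, 0.1], "jaw": 1},
    {"rotation": [0, 0, 0], "slide": [0, 0, 0.1], "jaw": 1},
    {"rotation": [0, 0, 0], "slide": [0, 0, 0.1], "jaw": 1},
    {"rotation": [0, 0, 0], "slide": [0, 0, 0], "jaw": 1}
  ]
}}

```text
clock: 12.7
position: [0.5334, -0.1756, 0.0844]
orientation: [-0.0, 0.774, 0.633, -0.0]
ft_force: [0.3, 0.6, -1.7]
grip_width: 0.0252
```

```bash
python3 - <<'E'
from h import *
o=r.get_obs();print(o['clock'],o['position'],o['ft_force'])
w=r.camera('wrist'); crop(w['img'],195,150,130,90,6,'pics/j_w6.png')
E
```

```text
12.7 [ 0.53342192 -0.17559387  0.08438855] [ 0.34885522  0.61696221 -1.74273893]
```

View pics/j_w6.png

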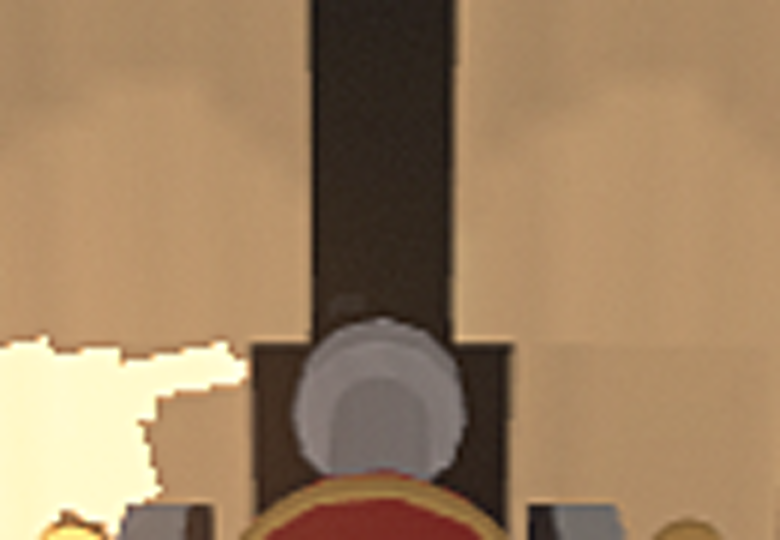

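Call:
{"op": "jog_arm", "data": {
  "moves": [
    {"rotation": [0, 0, 0], "slide": [0, 0, 0.04], "jaw": 1},
    {"rotation": [0, 0, 0], "slide": [0, 0, 0.04], "jaw": 1},
    {"rotation": [0, 0, 0], "slide": [0, 0, 0], "jaw": 1}
  ]
}}

```text
clock: 13.05
position: [0.5336, -0.1757, 0.0827]
orientation: [-0.0, 0.774, 0.633, -0.0]
ft_force: [0.2, -0.1, -1.2]
grip_width: 0.0254
```

```bash
python3 - <<'E'
from h import *
o=r.get_obs();print(o['clock'],o['position'],o['ft_force'])
E
```

```text
13.05 [ 0.53362864 -0.175663    0.08273501] [ 0.22509306 -0.14039839 -1.1797264 ]
```

Call:
{"op": "jog_arm", "data": {
  "moves": [
    {"rotation": [0, 0, 0], "slide": [0, 0, 0.04], "jaw": 1},
    {"rotation": [0, 0, 0], "slide": [0, 0, 0], "jaw": 1},
    {"rotation": [0, 0, 0], "slide": [0, 0, 0], "jaw": 1}
  ]
}}

```text
clock: 13.35
position: [0.5338, -0.1758, 0.0819]
orientation: [0.0, 0.774, 0.633, 0.0]
ft_force: [0.7, -0.2, -0.4]
grip_width: 0.0249
```

Call:
{"op": "jog_arm", "data": {
  "moves": [
    {"rotation": [0, 0, 0], "slide": [0, 0, 0.04], "jaw": 1},
    {"rotation": [0, 0, 0], "slide": [0, 0, 0], "jaw": 1},
    {"rotation": [0, 0, 0], "slide": [0, 0, 0], "jaw": 1}
  ]
}}

```text
clock: 13.65
position: [0.5338, -0.1758, 0.0811]
orientation: [0.0, 0.774, 0.633, 0.0]
ft_force: [-0.4, -0.4, 1.4]
grip_width: 0.025
```

Call:
{"op": "jog_arm", "data": {
  "moves": [
    {"rotation": [0, 0, 0], "slide": [0.04, 0, 0.02], "jaw": 1},
    {"rotation": [0, 0, 0], "slide": [0.08, 0, 0], "jaw": 1},
    {"rotation": [0, 0, 0], "slide": [0.08, 0, 0], "jaw": 1},
    {"rotation": [0, 0, 0], "slide": [0.08, 0, 0], "jaw": 1},
    {"rotation": [0, 0, 0], "slide": [0.08, 0, 0], "jaw": 1}
  ]
}}

```text
clock: 14.15
position: [0.5357, -0.1671, 0.0805]
orientation: [0.0, 0.775, 0.633, -0.0]
ft_force: [-0.4, -2.0, 2.3]
grip_width: 0.0254
```

```bash
cat > st.py <<'E'
from h import *
o=r.get_obs()
a=np.radians(11.45); u=np.array([np.sin(a),np.cos(a),0]); v=np.array([u[1],-u[0],0])
m=np.array([.534,-.1773,0]); d=o['position']-m; F=o['ft_force']
print('t',o['clock'],'y',round(d@u*1e3-76,1),'x',round(d@v*1e3,2),'z',round(d[2]*1e3,2),'Fy',round(F@u,2),'Fx',round(F@v,2),'Fz',round(F[2],2))
E
python3 st.py
```

```text
t 14.15 y -65.7 x -0.31 z 80.48 Fy -2.08 Fx 0.0 Fz 2.29
```

Call:
{"op": "jog_arm", "data": {
  "moves": [
    {"rotation": [0, 0, 0], "slide": [0.08, 0, 0], "jaw": 1},
    {"rotation": [0, 0, 0], "slide": [0.08, 0, 0], "jaw": 1},
    {"rotation": [0, 0, 0], "slide": [0.08, 0, 0], "jaw": 1},
    {"rotation": [0, 0, 0], "slide": [0.08, 0, 0], "jaw": 1},
    {"rotation": [0, 0, 0], "slide": [0.08, 0, 0], "jaw": 1},
    {"rotation": [0, 0, 0], "slide": [0.08, 0, 0], "jaw": 1},
    {"rotation": [0, 0, 0], "slide": [0.04, 0, 0], "jaw": 1}
  ]
}}

```text
clock: 14.85
position: [0.5381, -0.1538, 0.0803]
orientation: [-0.0, 0.774, 0.633, -0.0]
ft_force: [0.4, -1.5, 1.2]
grip_width: 0.0255
```

```bash
python3 st.py;python3 - <<'E'
from h import *
w=r.camera('wrist'); crop(w['img'],195,150,130,90,6,'pics/k_w6.png')
E
```

```text
t 14.85 y -52.2 x -0.64 z 80.28 Fy -1.43 Fx 0.68 Fz 1.15
```

View pics/k_w6.png

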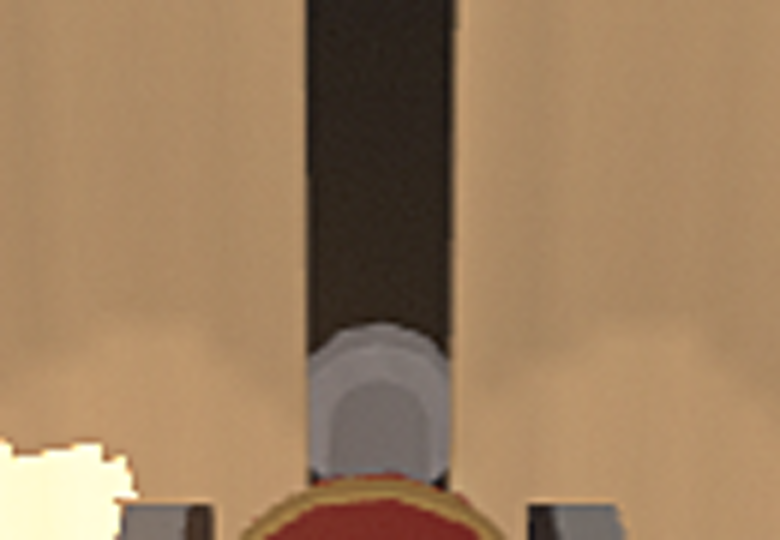

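Call:
{"op": "jog_arm", "data": {
  "moves": [
    {"rotation": [0, 0, 0], "slide": [0.04, 0, 0], "jaw": 1},
    {"rotation": [0, 0, 0], "slide": [0.04, 0, 0], "jaw": 1},
    {"rotation": [0, 0, 0], "slide": [0.04, 0, 0], "jaw": 1}
  ]
}}

```text
clock: 15.2
position: [0.5387, -0.1512, 0.0803]
orientation: [0.0, 0.775, 0.633, -0.0]
ft_force: [0.3, -2.2, 2.7]
grip_width: 0.0251
```

Call:
{"op": "jog_arm", "data": {
  "moves": [
    {"rotation": [0, 0, 0], "slide": [0.04, 0, 0], "jaw": 1},
    {"rotation": [0, 0, 0], "slide": [0.04, 0, 0], "jaw": 1},
    {"rotation": [0, 0, 0], "slide": [0.04, 0, 0], "jaw": 1}
  ]
}}

```text
clock: 15.5
position: [0.5393, -0.1482, 0.0803]
orientation: [0.0, 0.774, 0.633, -0.0]
ft_force: [-1.1, -2.4, 2.5]
grip_width: 0.0252
```

Call:
{"op": "jog_arm", "data": {
  "moves": [
    {"rotation": [0, 0, 0], "slide": [0.04, 0, 0], "jaw": 1},
    {"rotation": [0, 0, 0], "slide": [0.04, 0, 0], "jaw": 1},
    {"rotation": [0, 0, 0], "slide": [0.04, 0, 0], "jaw": 1}
  ]
}}

```text
clock: 15.8
position: [0.5399, -0.1453, 0.0803]
orientation: [0.0, 0.774, 0.633, -0.0]
ft_force: [-0.3, -3.0, 2.1]
grip_width: 0.0252
```

Call:
{"op": "jog_arm", "data": {
  "moves": [
    {"rotation": [0, 0, 0], "slide": [0.04, 0, 0], "jaw": 1},
    {"rotation": [0, 0, 0], "slide": [0.04, 0, 0], "jaw": 1},
    {"rotation": [0, 0, 0], "slide": [0.04, 0, 0], "jaw": 1}
  ]
}}

```text
clock: 16.1
position: [0.5405, -0.1423, 0.0803]
orientation: [0.0, 0.774, 0.633, -0.0]
ft_force: [-0.9, -1.7, 2.4]
grip_width: 0.0251
```

Call:
{"op": "jog_arm", "data": {
  "moves": [
    {"rotation": [0, 0, 0], "slide": [0.04, 0, 0], "jaw": 1},
    {"rotation": [0, 0, 0], "slide": [0.04, 0, 0], "jaw": 1},
    {"rotation": [0, 0, 0], "slide": [0.04, 0, 0], "jaw": 1}
  ]
}}

```text
clock: 16.4
position: [0.5411, -0.1394, 0.0803]
orientation: [-0.0, 0.774, 0.633, -0.0]
ft_force: [0.1, -2.4, 3.3]
grip_width: 0.0252
```

Call:
{"op": "jog_arm", "data": {
  "moves": [
    {"rotation": [0, 0, 0], "slide": [0.04, 0, 0], "jaw": 1},
    {"rotation": [0, 0, 0], "slide": [0.04, 0, 0], "jaw": 1},
    {"rotation": [0, 0, 0], "slide": [0.04, 0, 0], "jaw": 1}
  ]
}}

```text
clock: 16.7
position: [0.5417, -0.1364, 0.0803]
orientation: [0.0, 0.774, 0.633, -0.0]
ft_force: [0.5, -2.0, 2.7]
grip_width: 0.0251
```

Call:
{"op": "jog_arm", "data": {
  "moves": [
    {"rotation": [0, 0, 0], "slide": [0.04, 0, 0], "jaw": 1},
    {"rotation": [0, 0, 0], "slide": [0.04, 0, 0], "jaw": 1},
    {"rotation": [0, 0, 0], "slide": [0.04, 0, 0], "jaw": 1}
  ]
}}

```text
clock: 17.0
position: [0.5423, -0.1335, 0.0803]
orientation: [-0.0, 0.774, 0.633, -0.0]
ft_force: [-0.9, -2.3, 2.6]
grip_width: 0.0251
```

Call:
{"op": "jog_arm", "data": {
  "moves": [
    {"rotation": [0, 0, 0], "slide": [0.04, 0, 0], "jaw": 1},
    {"rotation": [0, 0, 0], "slide": [0.04, 0, 0], "jaw": 1},
    {"rotation": [0, 0, 0], "slide": [0.04, 0, 0], "jaw": 1}
  ]
}}

```text
clock: 17.3
position: [0.5429, -0.1305, 0.0803]
orientation: [-0.0, 0.774, 0.633, -0.0]
ft_force: [-0.8, -2.8, 2.4]
grip_width: 0.0254
```

Call:
{"op": "jog_arm", "data": {
  "moves": [
    {"rotation": [0, 0, 0], "slide": [0.04, 0, 0], "jaw": 1},
    {"rotation": [0, 0, 0], "slide": [0.04, 0, 0], "jaw": 1},
    {"rotation": [0, 0, 0], "slide": [0.04, 0, 0], "jaw": 1}
  ]
}}

```text
clock: 17.6
position: [0.5435, -0.1276, 0.0803]
orientation: [0.0, 0.774, 0.633, -0.0]
ft_force: [-0.4, -2.4, 2.7]
grip_width: 0.0251
```

Call:
{"op": "jog_arm", "data": {
  "moves": [
    {"rotation": [0, 0, 0], "slide": [0.04, 0, 0], "jaw": 1},
    {"rotation": [0, 0, 0], "slide": [0.04, 0, 0], "jaw": 1},
    {"rotation": [0, 0, 0], "slide": [0.04, 0, 0], "jaw": 1}
  ]
}}

```text
clock: 17.9
position: [0.5441, -0.1247, 0.0803]
orientation: [-0.0, 0.774, 0.633, -0.0]
ft_force: [-1.0, -2.1, 3.1]
grip_width: 0.0249
```

Call:
{"op": "jog_arm", "data": {
  "moves": [
    {"rotation": [0, 0, 0], "slide": [0.04, 0, 0], "jaw": 1},
    {"rotation": [0, 0, 0], "slide": [0.04, 0, 0], "jaw": 1},
    {"rotation": [0, 0, 0], "slide": [0.04, 0, 0], "jaw": 1}
  ]
}}

```text
clock: 18.2
position: [0.5447, -0.1217, 0.0803]
orientation: [-0.0, 0.774, 0.633, -0.0]
ft_force: [0.1, -1.8, 2.5]
grip_width: 0.0249
```

Call:
{"op": "jog_arm", "data": {
  "moves": [
    {"rotation": [0, 0, 0], "slide": [0.04, 0, 0], "jaw": 1},
    {"rotation": [0, 0, 0], "slide": [0.04, 0, 0], "jaw": 1},
    {"rotation": [0, 0, 0], "slide": [0.04, 0, 0], "jaw": 1}
  ]
}}

```text
clock: 18.5
position: [0.5453, -0.1188, 0.0803]
orientation: [-0.0, 0.774, 0.633, -0.0]
ft_force: [-1.3, -3.3, 2.9]
grip_width: 0.025
```

Call:
{"op": "jog_arm", "data": {
  "moves": [
    {"rotation": [0, 0, 0], "slide": [0.04, 0, 0], "jaw": 1},
    {"rotation": [0, 0, 0], "slide": [0.04, 0, 0], "jaw": 1},
    {"rotation": [0, 0, 0], "slide": [0.04, 0, 0], "jaw": 1}
  ]
}}

```text
clock: 18.8
position: [0.5459, -0.1158, 0.0803]
orientation: [-0.0, 0.774, 0.633, -0.0]
ft_force: [-1.0, -2.6, 2.4]
grip_width: 0.0251
```

```bash
python3 st.py;python3 - <<'E'
from h import *
w=r.camera('wrist'); crop(w['img'],195,150,130,90,6,'pics/l_w6.png')
E
```

```text
t 18.8 y -13.4 x -0.57 z 80.3 Fy -2.73 Fx -0.47 Fz 2.42
```

View pics/l_w6.png

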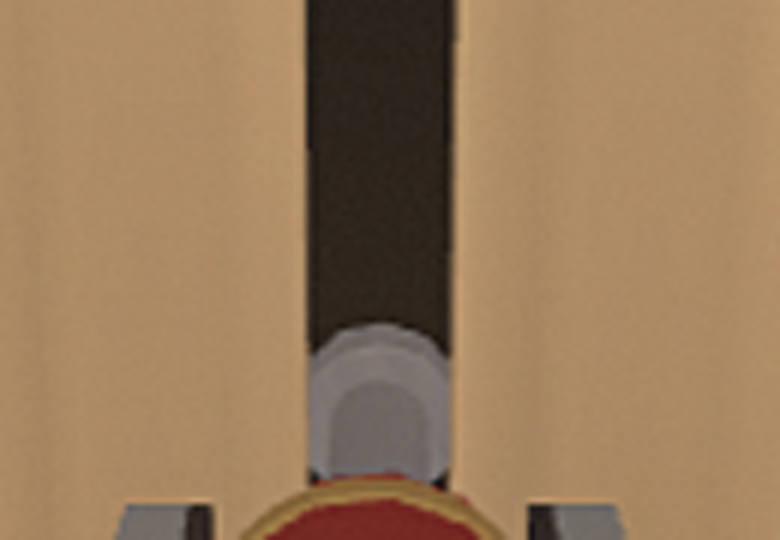

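Call:
{"op": "jog_arm", "data": {
  "moves": [
    {"rotation": [0, 0, 0], "slide": [0.04, 0, 0], "jaw": 1},
    {"rotation": [0, 0, 0], "slide": [0.04, 0, 0], "jaw": 1},
    {"rotation": [0, 0, 0], "slide": [0.04, 0, 0], "jaw": 1}
  ]
}}

```text
clock: 19.15
position: [0.5465, -0.1129, 0.0803]
orientation: [-0.0, 0.774, 0.633, -0.0]
ft_force: [-1.5, -1.8, 1.8]
grip_width: 0.0255
```

The foot (crop x≈380) runs centred in the slot (308–453), unchanged. Continuing.

Call:
{"op": "jog_arm", "data": {
  "moves": [
    {"rotation": [0, 0, 0], "slide": [0.04, 0, 0], "jaw": 1},
    {"rotation": [0, 0, 0], "slide": [0.04, 0, 0], "jaw": 1},
    {"rotation": [0, 0, 0], "slide": [0.04, 0, 0], "jaw": 1}
  ]
}}

```text
clock: 19.45
position: [0.5471, -0.11, 0.0803]
orientation: [-0.0, 0.774, 0.633, -0.0]
ft_force: [-0.2, -1.5, 1.9]
grip_width: 0.0251
```

Call:
{"op": "jog_arm", "data": {
  "moves": [
    {"rotation": [0, 0, 0], "slide": [0.04, 0, 0], "jaw": 1},
    {"rotation": [0, 0, 0], "slide": [0.04, 0, 0], "jaw": 1},
    {"rotation": [0, 0, 0], "slide": [0.04, 0, 0], "jaw": 1}
  ]
}}

```text
clock: 19.75
position: [0.5477, -0.107, 0.0803]
orientation: [0.0, 0.774, 0.633, -0.0]
ft_force: [-0.5, -2.5, 3.2]
grip_width: 0.0254
```

Call:
{"op": "jog_arm", "data": {
  "moves": [
    {"rotation": [0, 0, 0], "slide": [0.04, 0, 0], "jaw": 1},
    {"rotation": [0, 0, 0], "slide": [0.04, 0, 0], "jaw": 1},
    {"rotation": [0, 0, 0], "slide": [0.04, 0, 0], "jaw": 1}
  ]
}}

```text
clock: 20.05
position: [0.5482, -0.1041, 0.0803]
orientation: [-0.0, 0.774, 0.633, -0.0]
ft_force: [-0.4, -2.3, 2.9]
grip_width: 0.0252
```

Call:
{"op": "jog_arm", "data": {
  "moves": [
    {"rotation": [0, 0, 0], "slide": [0.04, 0, 0], "jaw": 1},
    {"rotation": [0, 0, 0], "slide": [0.04, 0, 0], "jaw": 1},
    {"rotation": [0, 0, 0], "slide": [0.04, 0, 0], "jaw": 1}
  ]
}}

```text
clock: 20.35
position: [0.5489, -0.1012, 0.0803]
orientation: [-0.0, 0.774, 0.633, -0.0]
ft_force: [-1.2, -1.4, 2.7]
grip_width: 0.0248
```

Call:
{"op": "jog_arm", "data": {
  "moves": [
    {"rotation": [0, 0, 0], "slide": [0.04, 0, 0], "jaw": 1},
    {"rotation": [0, 0, 0], "slide": [0.04, 0, 0], "jaw": 1},
    {"rotation": [0, 0, 0], "slide": [0.04, 0, 0], "jaw": 1}
  ]
}}

```text
clock: 20.65
position: [0.5495, -0.0982, 0.0803]
orientation: [-0.0, 0.774, 0.633, -0.0]
ft_force: [-0.5, -2.1, 1.7]
grip_width: 0.0252
```

Call:
{"op": "jog_arm", "data": {
  "moves": [
    {"rotation": [0, 0, 0], "slide": [0.04, 0, 0], "jaw": 1},
    {"rotation": [0, 0, 0], "slide": [0.04, 0, 0], "jaw": 1},
    {"rotation": [0, 0, 0], "slide": [0.04, 0, 0], "jaw": 1}
  ]
}}

```text
clock: 20.95
position: [0.5501, -0.0953, 0.0803]
orientation: [-0.0, 0.774, 0.633, -0.0]
ft_force: [-0.2, -2.3, 2.5]
grip_width: 0.025
```

Call:
{"op": "jog_arm", "data": {
  "moves": [
    {"rotation": [0, 0, 0], "slide": [0.04, 0, 0], "jaw": 1},
    {"rotation": [0, 0, 0], "slide": [0.04, 0, 0], "jaw": 1},
    {"rotation": [0, 0, 0], "slide": [0.04, 0, 0], "jaw": 1}
  ]
}}

```text
clock: 21.25
position: [0.5506, -0.0923, 0.0803]
orientation: [-0.0, 0.774, 0.633, -0.0]
ft_force: [-0.2, -2.4, 2.9]
grip_width: 0.0249
```

Call:
{"op": "jog_arm", "data": {
  "moves": [
    {"rotation": [0, 0, 0], "slide": [0.04, 0, 0], "jaw": 1},
    {"rotation": [0, 0, 0], "slide": [0.04, 0, 0], "jaw": 1},
    {"rotation": [0, 0, 0], "slide": [0.04, 0, 0], "jaw": 1}
  ]
}}

```text
clock: 21.55
position: [0.5513, -0.0894, 0.0803]
orientation: [-0.0, 0.774, 0.633, -0.0]
ft_force: [-0.7, -2.7, 2.3]
grip_width: 0.0252
```

Call:
{"op": "jog_arm", "data": {
  "moves": [
    {"rotation": [0, 0, 0], "slide": [0.04, 0, 0], "jaw": 1},
    {"rotation": [0, 0, 0], "slide": [0.04, 0, 0], "jaw": 1},
    {"rotation": [0, 0, 0], "slide": [0.04, 0, 0], "jaw": 1}
  ]
}}

```text
clock: 21.85
position: [0.5519, -0.0865, 0.0803]
orientation: [0.0, 0.774, 0.633, -0.0]
ft_force: [-0.8, -2.8, 3.6]
grip_width: 0.0251
```

Call:
{"op": "jog_arm", "data": {
  "moves": [
    {"rotation": [0, 0, 0], "slide": [0.04, 0, 0], "jaw": 1},
    {"rotation": [0, 0, 0], "slide": [0.04, 0, 0], "jaw": 1},
    {"rotation": [0, 0, 0], "slide": [0.04, 0, 0], "jaw": 1}
  ]
}}

```text
clock: 22.15
position: [0.5525, -0.0835, 0.0803]
orientation: [-0.0, 0.774, 0.633, -0.0]
ft_force: [-0.3, -3.1, 2.8]
grip_width: 0.025
```

Call:
{"op": "jog_arm", "data": {
  "moves": [
    {"rotation": [0, 0, 0], "slide": [0.04, 0, 0], "jaw": 1},
    {"rotation": [0, 0, 0], "slide": [0.04, 0, 0], "jaw": 1},
    {"rotation": [0, 0, 0], "slide": [0.04, 0, 0], "jaw": 1}
  ]
}}

```text
clock: 22.45
position: [0.553, -0.0806, 0.0803]
orientation: [-0.0, 0.774, 0.633, -0.0]
ft_force: [-0.2, -2.0, 1.4]
grip_width: 0.0248
```

Call:
{"op": "jog_arm", "data": {
  "moves": [
    {"rotation": [0, 0, 0], "slide": [0.04, 0, 0], "jaw": 1},
    {"rotation": [0, 0, 0], "slide": [0.04, 0, 0], "jaw": 1},
    {"rotation": [0, 0, 0], "slide": [0.04, 0, 0], "jaw": 1}
  ]
}}

```text
clock: 22.75
position: [0.5536, -0.0776, 0.0803]
orientation: [-0.0, 0.774, 0.633, -0.0]
ft_force: [0.1, -2.8, 3.3]
grip_width: 0.0252
```

Call:
{"op": "jog_arm", "data": {
  "moves": [
    {"rotation": [0, 0, 0], "slide": [0.04, 0, 0], "jaw": 1},
    {"rotation": [0, 0, 0], "slide": [0.04, 0, 0], "jaw": 1},
    {"rotation": [0, 0, 0], "slide": [0.04, 0, 0], "jaw": 1}
  ]
}}

```text
clock: 23.05
position: [0.5542, -0.0747, 0.0803]
orientation: [-0.0, 0.774, 0.633, -0.0]
ft_force: [-0.8, -1.9, 1.7]
grip_width: 0.0251
```

Call:
{"op": "jog_arm", "data": {
  "moves": [
    {"rotation": [0, 0, 0], "slide": [0.04, 0, 0], "jaw": 1},
    {"rotation": [0, 0, 0], "slide": [0.04, 0, 0], "jaw": 1},
    {"rotation": [0, 0, 0], "slide": [0.04, 0, 0], "jaw": 1}
  ]
}}

```text
clock: 23.35
position: [0.5549, -0.0717, 0.0803]
orientation: [-0.0, 0.774, 0.633, -0.0]
ft_force: [-0.3, -2.0, 2.7]
grip_width: 0.0249
```

Call:
{"op": "jog_arm", "data": {
  "moves": [
    {"rotation": [0, 0, 0], "slide": [0.04, 0, 0], "jaw": 1},
    {"rotation": [0, 0, 0], "slide": [0.04, 0, 0], "jaw": 1},
    {"rotation": [0, 0, 0], "slide": [0.04, 0, 0], "jaw": 1}
  ]
}}

```text
clock: 23.65
position: [0.5554, -0.0688, 0.0803]
orientation: [-0.0, 0.774, 0.633, -0.0]
ft_force: [-0.6, -3.0, 2.5]
grip_width: 0.0253
```

Call:
{"op": "jog_arm", "data": {
  "moves": [
    {"rotation": [0, 0, 0], "slide": [0.04, 0, 0], "jaw": 1},
    {"rotation": [0, 0, 0], "slide": [0.04, 0, 0], "jaw": 1},
    {"rotation": [0, 0, 0], "slide": [0.04, 0, 0], "jaw": 1}
  ]
}}

```text
clock: 23.95
position: [0.556, -0.0659, 0.0803]
orientation: [-0.0, 0.774, 0.633, -0.0]
ft_force: [-0.1, -2.3, 2.7]
grip_width: 0.0249
```

Call:
{"op": "jog_arm", "data": {
  "moves": [
    {"rotation": [0, 0, 0], "slide": [0.04, 0, 0], "jaw": 1},
    {"rotation": [0, 0, 0], "slide": [0.04, 0, 0], "jaw": 1},
    {"rotation": [0, 0, 0], "slide": [0.04, 0, 0], "jaw": 1}
  ]
}}

```text
clock: 24.25
position: [0.5567, -0.0629, 0.0803]
orientation: [-0.0, 0.774, 0.633, -0.0]
ft_force: [-0.3, -2.3, 2.6]
grip_width: 0.0248
```

Call:
{"op": "jog_arm", "data": {
  "moves": [
    {"rotation": [0, 0, 0], "slide": [0.04, 0, 0], "jaw": 1},
    {"rotation": [0, 0, 0], "slide": [0.04, 0, 0], "jaw": 1},
    {"rotation": [0, 0, 0], "slide": [0.04, 0, 0], "jaw": 1}
  ]
}}

```text
clock: 24.55
position: [0.5573, -0.06, 0.0803]
orientation: [0.0, 0.774, 0.633, -0.0]
ft_force: [-0.2, -2.2, 2.3]
grip_width: 0.0253
```

Call:
{"op": "jog_arm", "data": {
  "moves": [
    {"rotation": [0, 0, 0], "slide": [0.04, 0, 0], "jaw": 1},
    {"rotation": [0, 0, 0], "slide": [0.04, 0, 0], "jaw": 1},
    {"rotation": [0, 0, 0], "slide": [0.04, 0, 0], "jaw": 1}
  ]
}}

```text
clock: 24.85
position: [0.5579, -0.0571, 0.0803]
orientation: [-0.0, 0.774, 0.633, -0.0]
ft_force: [-1.0, -2.1, 2.8]
grip_width: 0.0251
```

Call:
{"op": "jog_arm", "data": {
  "moves": [
    {"rotation": [0, 0, 0], "slide": [0.04, 0, 0], "jaw": 1},
    {"rotation": [0, 0, 0], "slide": [0.04, 0, 0], "jaw": 1},
    {"rotation": [0, 0, 0], "slide": [0.04, 0, 0], "jaw": 1}
  ]
}}

```text
clock: 25.15
position: [0.5584, -0.0541, 0.0803]
orientation: [-0.0, 0.774, 0.633, -0.0]
ft_force: [-0.1, -2.0, 3.0]
grip_width: 0.0252
```

Call:
{"op": "jog_arm", "data": {
  "moves": [
    {"rotation": [0, 0, 0], "slide": [0.04, 0, 0], "jaw": 1},
    {"rotation": [0, 0, 0], "slide": [0.04, 0, 0], "jaw": 1},
    {"rotation": [0, 0, 0], "slide": [0.04, 0, 0], "jaw": 1}
  ]
}}

```text
clock: 25.45
position: [0.559, -0.0511, 0.0803]
orientation: [-0.0, 0.774, 0.633, -0.0]
ft_force: [-1.0, -2.3, 3.5]
grip_width: 0.0252
```

Call:
{"op": "jog_arm", "data": {
  "moves": [
    {"rotation": [0, 0, 0], "slide": [0.04, 0, 0], "jaw": 1},
    {"rotation": [0, 0, 0], "slide": [0.04, 0, 0], "jaw": 1},
    {"rotation": [0, 0, 0], "slide": [0.04, 0, 0], "jaw": 1}
  ]
}}

```text
clock: 25.75
position: [0.5597, -0.0482, 0.0803]
orientation: [-0.0, 0.774, 0.633, 0.0]
ft_force: [-0.6, -1.5, 2.4]
grip_width: 0.0252
```

Call:
{"op": "jog_arm", "data": {
  "moves": [
    {"rotation": [0, 0, 0], "slide": [0.04, 0, 0], "jaw": 1},
    {"rotation": [0, 0, 0], "slide": [0.04, 0, 0], "jaw": 1},
    {"rotation": [0, 0, 0], "slide": [0.04, 0, 0], "jaw": 1}
  ]
}}

```text
clock: 26.05
position: [0.5603, -0.0454, 0.0803]
orientation: [0.0, 0.774, 0.633, -0.0]
ft_force: [0.2, -2.4, 1.6]
grip_width: 0.025
```

Call:
{"op": "jog_arm", "data": {
  "moves": [
    {"rotation": [0, 0, 0], "slide": [0.04, 0, 0], "jaw": 1},
    {"rotation": [0, 0, 0], "slide": [0.04, 0, 0], "jaw": 1},
    {"rotation": [0, 0, 0], "slide": [0.04, 0, 0], "jaw": 1}
  ]
}}

```text
clock: 26.35
position: [0.5603, -0.0408, 0.0796]
orientation: [-0.001, 0.774, 0.633, -0.0]
ft_force: [0.2, -0.1, -1.7]
grip_width: 0.0248
```

```bash
python3 st.py;python3 - <<'E'
from h import *
w=r.camera('wrist'); crop(w['img'],195,150,130,90,6,'pics/m_w6.png')
E
```

```text
t 26.35 y 63.0 x -1.32 z 79.63 Fy -0.01 Fx 0.23 Fz -1.7
```

View pics/m_w6.png

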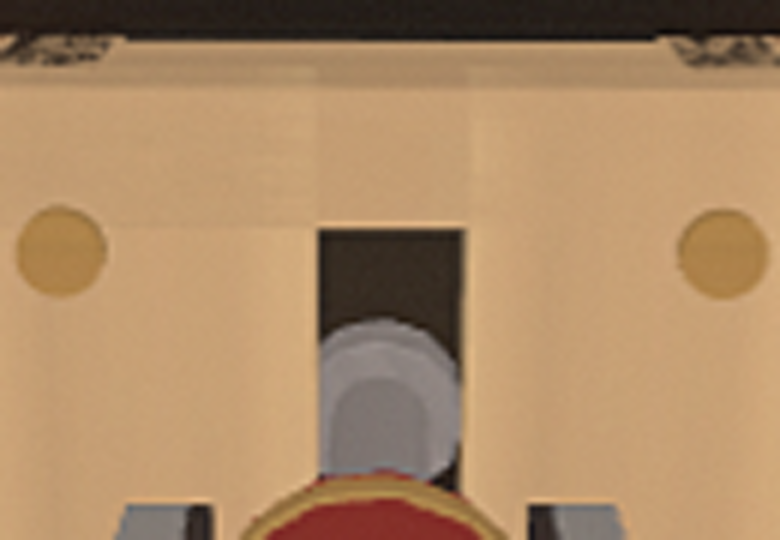

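Call:
{"op": "jog_arm", "data": {
  "moves": [
    {"rotation": [0, 0, 0], "slide": [0, 0, 0.04], "jaw": 1},
    {"rotation": [0, 0, 0], "slide": [0, 0, 0], "jaw": 1}
  ]
}}

```text
clock: 26.6
position: [0.5605, -0.0419, 0.0789]
orientation: [-0.001, 0.774, 0.633, -0.0]
ft_force: [0.1, 0.3, -1.2]
grip_width: 0.025
```

Call:
{"op": "jog_arm", "data": {
  "moves": [
    {"rotation": [0, 0, 0], "slide": [0, 0, 0.04], "jaw": 1},
    {"rotation": [0, 0, 0], "slide": [0, 0, 0.04], "jaw": 1},
    {"rotation": [0, 0, 0], "slide": [0, 0, 0.04], "jaw": 1},
    {"rotation": [0, 0, 0], "slide": [0, 0, 0], "jaw": 1}
  ]
}}

```text
clock: 27.0
position: [0.5607, -0.0424, 0.0761]
orientation: [-0.0, 0.774, 0.633, -0.0]
ft_force: [-0.2, -0.1, -1.0]
grip_width: 0.0253
```

Call:
{"op": "jog_arm", "data": {
  "moves": [
    {"rotation": [0, 0, 0], "slide": [0, 0, 0.04], "jaw": 1},
    {"rotation": [0, 0, 0], "slide": [0, 0, 0.04], "jaw": 1},
    {"rotation": [0, 0, 0], "slide": [0, 0, 0.04], "jaw": 1},
    {"rotation": [0, 0, 0], "slide": [0, 0, 0], "jaw": 1}
  ]
}}

```text
clock: 27.4
position: [0.5607, -0.0424, 0.0731]
orientation: [-0.0, 0.774, 0.633, -0.0]
ft_force: [0.3, -0.7, -1.5]
grip_width: 0.0256
```

Call:
{"op": "jog_arm", "data": {
  "moves": [
    {"rotation": [0, 0, 0], "slide": [0, 0, 0.03], "jaw": 1},
    {"rotation": [0, 0, 0], "slide": [0, 0, 0], "jaw": 1},
    {"rotation": [0, 0, 0], "slide": [0, 0, 0], "jaw": 1}
  ]
}}

```text
clock: 27.7
position: [0.5609, -0.0425, 0.0726]
orientation: [0.0, 0.774, 0.633, -0.0]
ft_force: [0.2, -0.5, -1.2]
grip_width: 0.0253
```

Call:
{"op": "jog_arm", "data": {
  "moves": [
    {"rotation": [0, 0, 0], "slide": [0, 0, 0.03], "jaw": 1},
    {"rotation": [0, 0, 0], "slide": [0, 0, 0], "jaw": 1},
    {"rotation": [0, 0, 0], "slide": [0, 0, 0], "jaw": 1}
  ]
}}

```text
clock: 28.0
position: [0.561, -0.0425, 0.072]
orientation: [0.0, 0.774, 0.633, 0.0]
ft_force: [-0.4, 0.4, -0.5]
grip_width: 0.0251
```

Call:
{"op": "jog_arm", "data": {
  "moves": [
    {"rotation": [0, 0, 0], "slide": [0, 0, 0], "jaw": 0.6},
    {"rotation": [0, 0, 0], "slide": [0, 0, 0], "jaw": 0.5},
    {"rotation": [0, 0, 0], "slide": [0, 0, 0], "jaw": 0.4},
    {"rotation": [0, 0, 0], "slide": [0, 0, 0], "jaw": 0.2},
    {"rotation": [0, 0, 0], "slide": [0, 0, 0], "jaw": 0},
    {"rotation": [0, 0, 0], "slide": [0, 0, 0], "jaw": 0},
    {"rotation": [0, 0, 0], "slide": [0, 0, 0], "jaw": 0},
    {"rotation": [0, 0, 0], "slide": [0, 0, 0], "jaw": 0}
  ],
  "newtons": 20
}}

```text
clock: 28.8
position: [0.5608, -0.0424, 0.0718]
orientation: [-0.0, 0.774, 0.633, -0.0]
ft_force: [-0.6, 0.1, -0.6]
grip_width: 0.0853
```

```bash
python3 st.py;python3 - <<'E'
from h import *
w=r.camera('wrist'); cv2.imwrite('pics/n_w.png',w['img'][...,::-1])
E
```

```text
t 28.8 y 61.5 x -0.47 z 71.79 Fy -0.04 Fx -0.58 Fz -0.55
```

View pics/n_w.png

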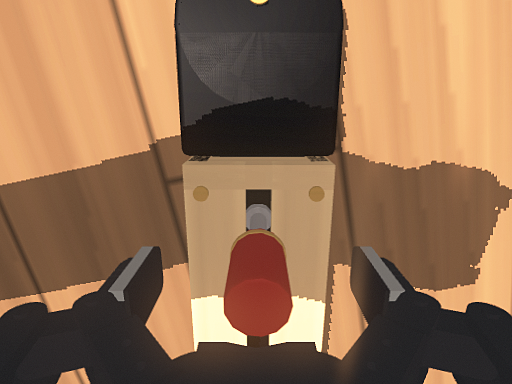

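Released; the pin stands upright in the slot (handle at about (258,290), foot (258,217)) with both fingers clear. I back straight up.

Call:
{"op": "jog_arm", "data": {
  "moves": [
    {"rotation": [0, 0, 0], "slide": [0, 0, -0.2], "jaw": 0},
    {"rotation": [0, 0, 0], "slide": [0, 0, -0.5], "jaw": 0},
    {"rotation": [0, 0, 0], "slide": [0, 0, -0.9], "jaw": 0},
    {"rotation": [0, 0, 0], "slide": [0, 0, -0.9], "jaw": 0},
    {"rotation": [0, 0, 0], "slide": [0, 0, -0.9], "jaw": 0},
    {"rotation": [0, 0, 0], "slide": [0, 0, -0.9], "jaw": 0},
    {"rotation": [0, 0, 0], "slide": [0, 0, -0.5], "jaw": 0},
    {"rotation": [0, 0, 0], "slide": [0, 0, 0], "jaw": 0},
    {"rotation": [0, 0, 0], "slide": [0, 0, 0], "jaw": 0},
    {"rotation": [0, 0, 0], "slide": [0, 0, 0], "jaw": 0}
  ]
}}

```text
clock: 29.85
position: [0.56, -0.0422, 0.1906]
orientation: [-0.001, 0.774, 0.633, -0.001]
ft_force: [-0.4, -0.9, -0.4]
grip_width: 0.0855
```

```bash
python3 st.py;python3 - <<'E'
from h import *
w=r.camera('wrist'); cv2.imwrite('pics/o_w.png',w['img'][...,::-1])
s=r.camera('side');crop(s['img'],190,60,150,140,4,'pics/o_s.png')
t=r.camera('top')
h=cv2.cvtColor(s['img'],cv2.COLOR_RGB2HSV)
m=(((h[...,0]<6)|(h[...,0]>174))&(h[...,1]>150)&(h[...,2]>60)).astype(np.uint8)
k,l,st,ce=cv2.connectedComponentsWithStats(m)
for i in range(1,k):
    if st[i,4]>25: print(st[i],ce[i])
print('side pred, top if seated .116 / unseated .126',proj(s,[[.561,-.0425,.116],[.561,-.0425,.07],[.561,-.0425,.126],[.561,-.0425,.080]]))
print('wrist pred',proj(w,[[.561,-.0425,.116],[.561,-.0425,.126],[.561,-.0425,.07]]))
E
```

```text
t 29.85 y 61.6 x -1.39 z 190.62 Fy -0.95 Fx -0.2 Fz -0.4
[471  76  37   9 181] [489.27071823  79.92265193]
[247 123  12  19 180] [252.51666667 132.02222222]
[347 291  29  37 743] [361.09286676 308.68775236]
[244 333  12  17 164] [249.56097561 340.68902439]
side pred, top if seated .116 / unseated .126 [[252.24414439 125.16244747]
 [252.57625044 141.91045998]
 [252.16892695 121.36396564]
 [252.50594461 138.36810455]]
wrist pred [[258.55290542 202.10717715]
 [258.62601551 206.68759441]
 [258.28286387 185.20506228]]
```

View pics/o_w.png

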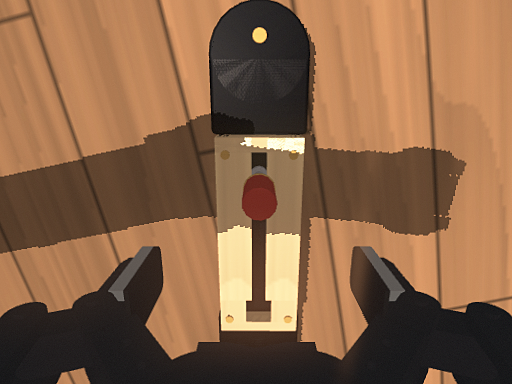

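View pics/o_s.png

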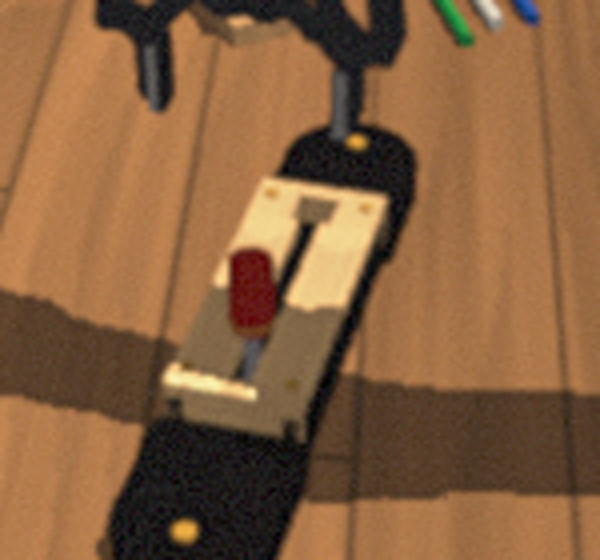

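```bash
python3 - <<'E'
from h import *
s=r.camera('side');w=r.camera('wrist')
for z0 in (.020,.030):
  for c,n in((s,'side'),(w,'wrist')):
    th=np.linspace(0,2*np.pi,40)
    P=[[.561+.013*np.cos(a),-.0425+.013*np.sin(a),z0+z] for a in th for z in(.056,.096)]
    p=proj(c,P);print(n,z0,p.min(0).round(1),p.max(0).round(1))
h=cv2.cvtColor(w['img'],cv2.COLOR_RGB2HSV)
m=(((h[...,0]<6)|(h[...,0]>174))&(h[...,1]>150)&(h[...,2]>50)).astype(np.uint8)
k,l,st,ce=cv2.connectedComponentsWithStats(m)
for i in range(1,k):
    if st[i,4]>100: print(st[i],ce[i])
crop(w['img'],200,130,120,90,6,'pics/p_w6.png')
E
```

```text
side 0.02 [246.1 121.5] [258.5 143.6]
wrist 0.02 [239.5 171.5] [276.1 218.9]
side 0.03 [246.  117.7] [258.5 140. ]
wrist 0.03 [238.7 174.3] [277.  224.2]
[ 242  175   34   45 1234] [258.11588331 197.42706645]
```

View pics/p_w6.png

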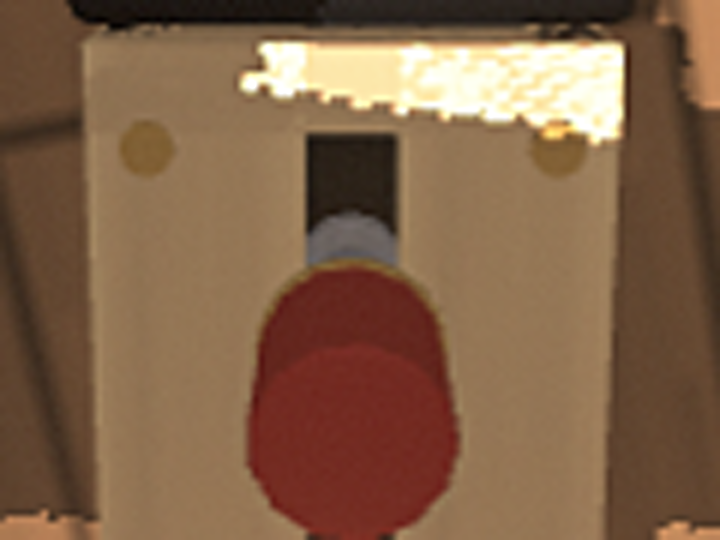

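```bash
python3 - <<'E'
from h import *
o=r.get_obs();print(o['clock'],o['joint_vel'].round(3),o['ft_force'])
print(r.sign_off())
E
```

```text
30.1 [-0.001 -0.002  0.003 -0.003  0.001 -0.    -0.   ] [ 0.28913367  0.37076521 -0.47030972]
the job is handed in; nothing more can be done
None
```

I took the middle-sized pin from the rack and lowered its foot through the mouth. I then dragged it along the slot with about 4 N of downward press, in 3 mm steps for the stretch where the groove could be. At about y = 62 mm in the jig's frame the contact force vanished, so I stopped there. I lowered it until it just touched the groove's bottom, let go and backed straight up. The job was handed in at 30.1 s.

**Depth:** The side view shows the handle over rows 123–142. My prediction was 121.5–143.6 if seated and 117.7–140 if not. In the wrist view the handle's lower edge is at row 220, against 219 seated and 224 not. Both fit a fully seated pin.

**Position and release:** The pin stands upright and centred in the slot by eye. Both fingers are clear of it, with the gripper open at 85 mm.

**Forces:** No force read-out between moves went above about 4 N. That is only the value at the end of each call, not a continuous record.

**Disagreements:** The two jig measurements differed by about 1 mm. One picture showed the foot up to 2.5 mm off the tool axis along the slot, so I corrected by 2 mm before the mouth. At the moment the pin dropped, the tool moved up to about 2 mm further along the slot as the drag let go, with no contact force seen in the read-out.

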